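# Hold the floodlight's glass frame at its balance point

### The arm

A 6-joint arm with a two-finger parallel gripper is mounted at the origin on the work surface. World frame = base frame: x ahead of the robot, y to its left, z up, the work surface at z = 0. Lengths are in m, angles in rad, forces in N, time in s.
With the tool pointing down it reaches from about 0.275 to 0.775 m from the base axis. Payload 14.6 kg.
Tool frame: the origin (TCP) lies at the very end of the fingers, on their centre line; the grasp point (between the pads) lies 19 mm behind it; y points along the fingers, x is the direction in which the jaws open and shut, and the axes are right-handed (so a half turn about y gives the same grasp; the last joint's range is limited). The gripper opens to 85 mm and grips with 20 to 120 N. Pads are 22 mm wide; open, the fingers measure 114 mm over their backs; the gripper's body (76 mm by 85 mm) begins 54 mm behind the grasp point. The pads swing forward as they close: fully open they stand 13 mm farther back than shut.
Start: joints at [-1.322, 0.263, -0.048, 1.259, 0, 1.415], TCP at [0.206, -0.483, 0.231] pointing down, gripper open.
Joint ranges: [-2.65, 2.65], [-0.89, 1.7], [-1.18, 1.37], [-2.13, 2.11], [-1.35, 1.29], [-3.14, 3.14]. Speed limits (rad/s): [1.89, 1.89, 2.57, 2.79, 3.14, 3.14].

### API

Orientations are given as [roll, pitch, yaw] about the fixed x, y, z axes, in that order (R = Rz(yaw) Ry(pitch) Rx(roll)).
In Python, from rig import get_state, capture, camera_params, sign_off gives the robot as it stands.
- The arm moves only by the tool apply_moves, never from a script. Its argument "commands" is a list of rows, each an object of numbers: "dx", "dy", "dz": the shift along the tool's x, y, z in mm; "ax", "ay", "az": the turn, a rotation vector about the tool's x, y, z in rad; "claw": the closure, from -1 (fully open) to 1 (shut), so that 0 is half open. A call has exactly 8 rows; each row is the pose to reach, as a shift and turn from the pose commanded when the call began, along the tool's axes at that moment; what a row does not reach only later rows make up. A row lasts 1/12 s, in which the tool goes at most 41.7 mm and 7.16 degrees, less where a joint would pass 70% of its speed; a pose out of reach is approached as far as the arm can. A call with a gripper value outside its range is refused whole. The fingers move at their own pace and stop on an object; "grip_force" is the grip in N (left out, the last holds). Time passes only in rows, so rows that repeat a pose let the fingers close, or fill a call up. It gives the time, the measured TCP pose, the force and the opening at its end, in the units of the state.
- get_state(): the state, without advancing time (a new reading comes with each control period).
- capture(name): name is "scene" or "top" or "wrist"; returns (picture, depth): 420x560x3 uint8, red, green, blue; 420x560 float32, m along the optical axis (not along the pixel's ray), 0 where there is no reading.
- camera_params(name): a dict with "intrinsics" (3x3 intrinsics, pixels), "camera_from_world" (4x4, takes a point from world to camera coordinates); the wrist camera has in their place "hand_eye" (4x4, takes a point from camera to tool coordinates, whose origin is the TCP and whose axes are the tool frame's). Camera axes: x right, y down, z forward; pixel columns grow to the right and rows downward; lengths in m; the calibration is good to about 2 mm. A picture is of the moment at which its call begins: read the wrist's pose just before it. camera_params takes no time and is no camera call.
- sign_off(): hands the job in, once; it reports no verdict.
The state is a dict: "clock": time; "joints": joint angles; "qd": joint speeds; "effort": joint torques, N m; "eef_pos": TCP position; "tcp_rot": TCP orientation; "force": force on the tool from outside, world axes, zero at the start; "wrist_torque": the same for the moment, N m; "gripper_width": finger opening in m.
Only numpy, scipy, OpenCV 4.12 (cv2) and the standard library are available. Lean on these libraries where they do the work, as an engineer would, in place of code of your own. Each camera call takes 0.05 s, during which the arm holds its last target.

### The job

The floodlight on the bench is getting a new lid stay. Turn both red swivel catches outwards, clear of the glass frame, then take the frame by its wire bow and gently swing it up to its balance point, where it would fall neither shut nor open, without letting it drop or shifting the light or the things lying around it. Finish while still gripping the bow, with the frame held still at the balance point, so that I can screw the stay on with no weight on it.

Things in the scene. Friction and masses are not known exactly. Their poses are not given: they have to be found in the camera images.
- light: The floodlight's grey stirrup and foot plate, screwed to the bench. Origin: under the plate's centre, on the bench; x points from the catches' side (robot's side) to the hinge side, y along the hinge, z up. Stirrup arms at y = +-148 mm, up to z = 105 mm. The housing sits in them on a tight pivot along y at z = 90 mm, tilted -0.1 to 0.2 rad (hinge side up is positive), the frame with it.
- frame: Hinged glass frame: border 155 (x) by 240 mm, 12 thick, over it a wire guard 46 high that begins 34 in from the free edge; 0.5 to 0.85 kg. Origin: middle of the hinge axis (y), on the side away from the robot. In its axes the border lies at x -8 to -163, z 24. It opens upwards, away from the robot (right-handed about +y); near-frictionless: drops shut, or open to a stop 2.3 rad from shut.
- balance (a point): The frame's centre of mass, at (-84, 0, 34) mm in the frame's axes. The frame balances when this point stands straight above the hinge axis (the origin of frame). Because of the heavy guard on its outside the frame then still leans towards the robot, 0.38 rad short of upright.
- bow (a point): Middle of the cross bar of the steel wire bow, the pull handle on the frame's free edge: round bar 9 mm thick, 70 mm long, along the frame's y, at (-201, 0, 24) mm in the frame's axes, 38 mm out from the border's edge, free on both sides. Pinch it across from above; it can turn between the finger pads as the frame swings.
- pivot_left (a point): On the upright axis (the housing's normal) of the left (+y) swivel catch, at half its wing's height: 15 mm outside the frame's free edge, 90 mm left of the middle.
- wing_left (a point): On the left catch's red upright wing: plate 9 mm thick, 30 long (3 behind to 27 beyond the pivot), 22 high; this point is 20 mm from the pivot, at half its height. Its lower edge is 5 mm, its top 27 mm above the frame border's upper face. Under it a steel tongue of the same length holds the frame down while it points over it.
- pivot_right (a point): On the upright axis of the right (-y) swivel catch, mirror image of the left one.
- wing_right (a point): On the right catch's red wing, mirror image of the left one.
- catch_left (a joint): Left catch, rad: 0 = tongue points straight over the frame, growing as the tongue swings outwards to the left; clear of the frame from 1.2; stop at 1.7. It stays where it is left; takes about 1.5 N at the wing's end.
- catch_right (a joint): Right catch, rad: the same, growing as the tongue swings outwards to the right.
- screwdriver: Bystander: screwdriver with blue handle, 190 mm, lying on the bench; leave alone.
- stay: Bystander: the new lid stay, a flat steel strip 138 x 18 x 4 mm, lying on the bench; leave alone.
- cup: Bystander: brass candle cup, 60 mm wide, 72 mm high, standing on the bench; leave alone.
- tape: Bystander: roll of black tape, 72 mm wide, 19 mm high, lying flat; leave alone.

How it is judged:
By the outcome, as a careful person would: the job done as asked, in the order asked, and still so for the second after the job is handed in, while the arm keeps its last pose, push and grip.
It also fails if it takes over 54 s, if anything falls off the work surface, if the arm or the gripper's body presses on something with over 40 N, if the wrist force passes 120 N, or if a joint passes its speed limit or range.

## Working session

There is one attempt and no reset: what is moved stays moved. The work goes in short steps, Python scripts to look and compute and a tool call to move; the robot and the scene stay as the last step left them, time stands still between calls to the robot, and variables do not carry over. Pictures are saved under pics/ and viewed, and the job is handed in when it is done.

Besides the shell and the picture viewer there is one more tool, called as name(argument=value, ...) on one line, values as JSON. apply_moves: Moves the arm, as the interface text tells. Its arguments: {"type":"object","properties":{"commands":{"type":"array","items":{"type":"object","properties":{"dx":{"type":"number"},"dy":{"type":"number"},"dz":{"type":"number"},"ax":{"type":"number"},"ay":{"type":"number"},"az":{"type":"number"},"claw":{"type":"number"}}}},"grip_force":{"type":"number"}},"required":["commands"]}

```bash
ls; mkdir -p pics
python3 - <<'E'
from rig import *
import cv2,numpy as np
print(get_state())
for n in("scene","top"):
    p,d=capture(n); cv2.imwrite(f"pics/{n}0.png",p[:,:,::-1]); np.savez(f"pics/{n}0.npz",p=p,d=d); print(n,camera_params(n))
print(camera_params("wrist"))
E
```

```text
pics
{'clock': 0.0, 'joints': array([-1.32229010e+00,  2.63568724e-01, -4.89587707e-02,  1.25942030e+00,
        8.74395410e-07,  1.41550529e+00]), 'qd': array([ 0.00064247, -0.00226186, -0.00122103, -0.00025094,  0.00052925,
       -0.00117363]), 'effort': array([-7.59579484e-05, -6.37617588e+01,  3.84565473e+01,  1.34059653e-02,
       -1.56305114e-04,  2.40278308e-05]), 'eef_pos': array([ 0.20620668, -0.48249193,  0.23079335]), 'tcp_rot': array([-1.57061737e+00,  1.13747851e-03, -1.16699896e+00]), 'force': array([ 0.41179284,  0.49877111, -0.27366747]), 'wrist_torque': array([ 0.02282247, -0.01093835, -0.00125345]), 'gripper_width': 0.08531972279983545}
scene {'intrinsics': array([[450.381175  ,   0.        , 274.22910606],
       [  0.        , 450.381175  , 210.40739042],
       [  0.        ,   0.        ,   1.        ]]), 'camera_from_world': array([[ 0.33782238,  0.94120083,  0.0041263 , -0.27621372],
       [ 0.75361314, -0.26786049, -0.60026494, -0.38409515],
       [-0.56386459,  0.20589257, -0.79979058,  1.47088972],
       [ 0.        ,  0.        ,  0.        ,  1.     
[... 272 characters left out ...]
-0.99094047, -0.01725001, -0.13318939,  0.6377531 ],
       [ 0.1330823 ,  0.00721926, -0.9910787 ,  0.99682504],
       [ 0.        ,  0.        ,  0.        ,  1.        ]])}
{'intrinsics': array([[294.98245965,   0.        , 272.67422844],
       [  0.        , 294.98245965, 204.16766448],
       [  0.        ,   0.        ,   1.        ]]), 'hand_eye': array([[ 9.99999304e-01, -6.92365515e-04, -9.55051545e-04,
         8.07311212e-04],
       [ 7.02829494e-04, -3.00525880e-01,  9.53773402e-01,
        -1.42743454e-01],
       [-9.47377518e-04, -9.53773409e-01, -3.00525184e-01,
         7.66625034e-02],
       [ 0.00000000e+00,  0.00000000e+00,  0.00000000e+00,
         1.00000000e+00]])}
```

View pics/scene0.png

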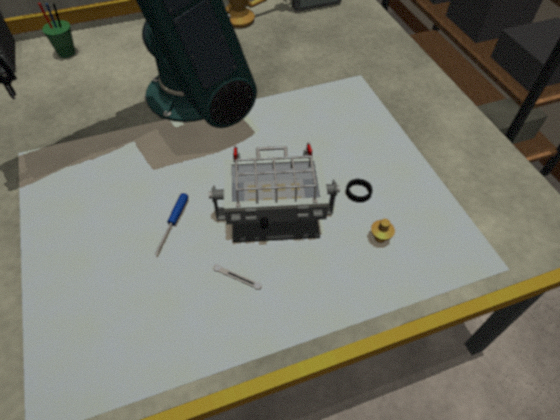

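View pics/top0.png

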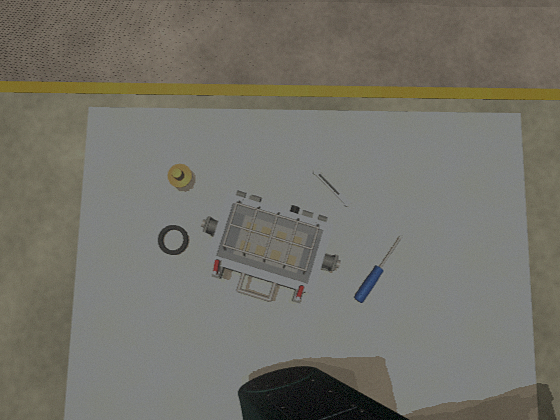

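The scene view shows the light around (275,190). In the top view the light is near (268,245), the red wings at about (217,267) and (300,293), and the bow at about (257,287). The bystanders lie off to the sides.

```bash
cat > h.py <<'E'
import numpy as np,cv2
from rig import *
from scipy.spatial.transform import Rotation as R
def Rt(rpy): return R.from_euler('xyz',rpy).as_matrix()
def cloud(name,d,st=None):
    c=camera_params(name);K=c["intrinsics"]
    v,u=np.mgrid[:d.shape[0],:d.shape[1]]
    P=np.stack([(u-K[0,2])/K[0,0]*d,(v-K[1,2])/K[1,1]*d,d],-1)
    if name=="wrist":
        H=c["hand_eye"];P=P@H[:3,:3].T+H[:3,3]
        return P@Rt(st["tcp_rot"]).T+st["eef_pos"]
    T=c["camera_from_world"]
    return (P-T[:3,3])@T[:3,:3]
def proj(name,X,st=None):
    c=camera_params(name);K=c["intrinsics"];X=np.atleast_2d(X)
    if name=="wrist":
        H=c["hand_eye"];X=(X-st["eef_pos"])@Rt(st["tcp_rot"]);P=(X-H[:3,3])@H[:3,:3]
    else:
        T=c["camera_from_world"];P=X@T[:3,:3].T+T[:3,3]
    q=P@K.T;return q[:,:2]/q[:,2:]
def red(p):
    p=p.astype(int);return (p[...,0]>110)&(p[...,1]<70)&(p[...,2]<70)
E
python3 - <<'E'
from h import *
for n in("top","scene"):
    z=np.load(f"pics/{n}0.npz");p,d=z["p"],z["d"];C=cloud(n,d)
    k,l,s,c=cv2.connectedComponentsWithStats(red(p).astype(np.uint8))
    for i in range(1,k):
        m=(l==i)&(d>0)
        if s[i,4]>8: print(n,c[i],s[i],C[m].mean(0),C[m].min(0),C[m].max(0))
    cx,cy=(268,245) if n=="top" else (275,190)
    crop=p[cy-60:cy+60,cx-80:cx+80]; cv2.imwrite(f"pics/{n}z.png",cv2.resize(crop,None,fx=5,fy=5,interpolation=cv2.INTER_CUBIC)[:,:,::-1])
    m=(C[...,2]>0.02)&(d>0)
    print(n, "bench z", np.median(C[...,2][200:330,100:180]))
E
```

```text
top [215.45714286 264.97142857] [214 260   4  11  35] [0.50266147 0.20498847 0.15723325] [0.49243323 0.20143642 0.15375344] [0.5131486  0.20829992 0.16085366]
top [299.86666667 290.83333333] [297 286   6  11  30] [0.45320584 0.02914623 0.15712652] [0.44283177 0.02478779 0.15335369] [0.46303233 0.03483794 0.1609495 ]
top bench z 0.0008678191322534388
scene [308.83333333 147.5       ] [307 144   5   8  18] [0.50165928 0.202891   0.15647739] [0.48809136 0.20010047 0.15361419] [0.51368676 0.20639487 0.1604753 ]
scene [235.05 151.15] [234 148   3   7  20] [0.45347801 0.02874708 0.15681695] [0.44396585 0.02383987 0.15390262] [0.46436049 0.03403057 0.1606303 ]
scene bench z 0.0008759581393487596
```

View pics/topz.png

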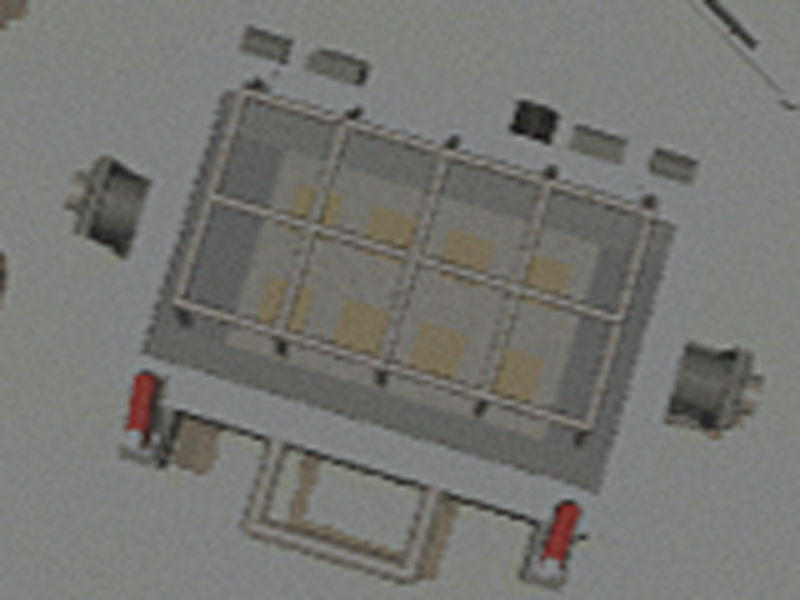

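View pics/scenez.png

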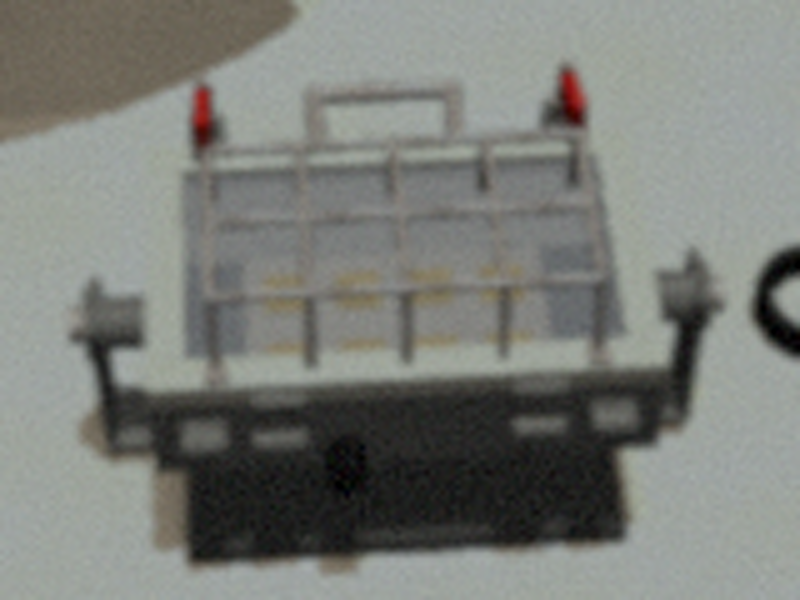

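Run:
```python
from h import *
th=-0.274
ex=np.array([np.cos(th),np.sin(th),0]);ey=np.array([-np.sin(th),np.cos(th),0]);ez=np.array([0,0,1.])
A=np.stack([ex,ey,ez],1)
o=np.array([0.478,0.1165,0])
for n in("top","scene"):
    z=np.load(f"pics/{n}0.npz");C=cloud(n,z["d"]);L=(C-o)@A
    m=(z["d"]>0)&(L[...,2]>.05)&(abs(L[...,1])<.2)&(L[...,0]>-.08)&(L[...,0]<.25)
    P=L[m]
    for xl in np.arange(-.06,.24,.01):
        q=P[(abs(P[:,0]-xl-.005)<.005)&(abs(P[:,1])<.11)]
        if len(q): print(n,"x%.3f"%xl,len(q),"z pct",np.round(np.percentile(q[:,2],[5,25,50,75,95]),3),"y",np.round(np.percentile(q[:,1],[1,99]),3))
    for s in(1,-1):
        q=P[(s*P[:,1]>.125)]; print("arm",n,len(q),np.round(q.mean(0),3),np.round(q.min(0),3),np.round(q.max(0),3))
```

```text
top x-0.050 20 z pct [0.123 0.125 0.126 0.127 0.128] y [-0.035  0.035]
top x-0.040 144 z pct [0.124 0.126 0.127 0.129 0.131] y [-0.039  0.037]
top x-0.030 91 z pct [0.121 0.125 0.127 0.128 0.132] y [-0.099  0.098]
top x-0.020 127 z pct [0.119 0.127 0.13  0.155 0.161] y [-0.099  0.093]
top x-0.010 137 z pct [0.114 0.125 0.128 0.154 0.158] y [-0.099  0.094]
top x0.000 453 z pct [0.128 0.13  0.131 0.132 0.157] y [-0.107  0.107]
top x0.010 493 z pct [0.127 0.129 0.131 0.132 0.134] y [-0.108  0.108]
top x0.020 486 z pct [0.124 0.126 0.127 0.129 0.131] y [-0.108  0.107]
top x0.030 480 z pct [0.125 0.126 0.128 0.129 0.136] y [-0.107  0.108]
top x0.040 483 z pct [0.125 0.128 0.134 0.173 0.175] y [-0.108  0.107]
top x0.050 483 z pct [0.125 0.127 0.128 0.13  0.174] y [-0.107  0.108]
top x0.060 481 z pct [0.126 0.127 0.129 0.13  0.174] y [-0.108  0.108]
top x0.070 476 z pct [0.126 0.127 0.128 0.13  0.174] y [-0.107  0.107]
top x0.080 572 z pct [0.126 0.128 0.129 0.173 0.176] y [-0.107  0.107]
top x0.090 373 z pct [0.126 0.128 0.13  0.173 0.176] y [-0.108  0.108]
top x0.100 473 z pct [0.126 0.12
[... 1823 characters left out ...]
 0.13  0.175] y [-0.106  0.107]
scene x0.110 308 z pct [0.126 0.128 0.129 0.131 0.175] y [-0.106  0.107]
scene x0.120 309 z pct [0.127 0.128 0.129 0.131 0.175] y [-0.109  0.108]
scene x0.130 438 z pct [0.128 0.131 0.162 0.174 0.176] y [-0.107  0.105]
scene x0.140 391 z pct [0.131 0.133 0.134 0.136 0.154] y [-0.107  0.107]
scene x0.150 1329 z pct [0.075 0.092 0.113 0.128 0.134] y [-0.109  0.108]
scene x0.160 312 z pct [0.093 0.107 0.111 0.121 0.131] y [-0.104  0.103]
scene x0.170 107 z pct [0.079 0.088 0.096 0.106 0.11 ] y [-0.104  0.101]
arm scene 186 [0.086 0.143 0.092] [0.061 0.126 0.05 ] [0.1   0.16  0.109]
arm scene 194 [ 0.085 -0.143  0.095] [ 0.059 -0.16   0.051] [ 0.098 -0.125  0.11 ]
```

Run:
```python
from h import *
th=-0.274
A=R.from_euler('z',th).as_matrix(); o=np.array([0.478,0.1165,0])
for n in("top","scene"):
    z=np.load(f"pics/{n}0.npz");C=cloud(n,z["d"]);L=(C-o)@A
    zp=.1305+.024*(L[...,0]-.01)
    m=(z["d"]>0)&(abs(L[...,2]-zp)<.006)&(abs(L[...,1])<.135)&(L[...,0]>-.015)&(L[...,0]<.175)
    P=L[m]
    # plane on front & back strips
    s=P[((P[:,0]>.002)&(P[:,0]<.016)|(P[:,0]>.141)&(P[:,0]<.152))&(abs(P[:,1])<.11)]
    s=s[abs(s[:,2]-(.1305+.024*(s[:,0]-.01)))<.004]
    c=np.linalg.lstsq(np.c_[s[:,:2],np.ones(len(s))],s[:,2],rcond=None)[0]; print(n,"plane",c)
    for a in np.linspace(-.03,.03,7):
        q=P[:,:2]@np.array([[np.cos(a),-np.sin(a)],[np.sin(a),np.cos(a)]])
        print(a,[np.round(np.percentile(q[:,k],[.5,1,2,98,99,99.5]),4) for k in(0,1)])
    # front edge per y bin
    e=[];f=[]
    for y in np.arange(-.11,.11,.01):
        q=P[abs(P[:,1]-y)<.005]; e.append((y,np.percentile(q[:,0],.8)))
    for x in np.arange(.01,.14,.01):
        q=P[abs(P[:,0]-x)<.005]; f.append((x,q[:,1].min(),q[:,1].max()))
    e=np.array(e);f=np.array(f);print("front",np.polyfit(*e.T,1),"side",np.polyfit(f[:,0],f[:,1],1),np.polyfit(f[:,0],f[:,2],1))
    b=(z["d"]>0)&(L[...,0]<-.03)&(L[...,0]>-.055)&(abs(L[...,1])<.03)&(L[...,2]>.1);b=L[b];print("bow",b.mean(0),np.percentile(b[:,0],[2,98]),np.percentile(b[:,2],[50,98]),np.polyfit(b[:,1],b[:,0],1))
    for s in(1,-1):
        r=red(z["p"])&(z["d"]>0)&(s*L[...,1]>0); q=L[r];u,S,vt=np.linalg.svd((q-q.mean(0))[:,:2]);print("wing",q.mean(0),vt[0],q.min(0),q.max(0))
```

```text
top plane [ 0.0227712  -0.0008867   0.13049932]
-0.03 [array([-0.0092, -0.0042,  0.0009,  0.1557,  0.1586,  0.1615]), array([-0.1179, -0.1166, -0.1147,  0.1172,  0.1192,  0.1205])]
-0.019999999999999997 [array([-0.0092, -0.0044,  0.0014,  0.1553,  0.1584,  0.1616]), array([-0.1184, -0.1175, -0.1155,  0.1165,  0.1184,  0.1195])]
-0.009999999999999998 [array([-0.0095, -0.0041,  0.0015,  0.1551,  0.1586,  0.1616]), array([-0.1193, -0.1184, -0.1164,  0.1157,  0.1177,  0.1187])]
0.0 [array([-0.0096, -0.0044,  0.0015,  0.1551,  0.1585,  0.1618]), array([-0.1201, -0.1192, -0.1172,  0.115 ,  0.1169,  0.1179])]
0.010000000000000002 [array([-0.0096, -0.0045,  0.0014,  0.1551,  0.1584,  0.1617]), array([-0.1209, -0.1199, -0.118 ,  0.1142,  0.1161,  0.1171])]
0.020000000000000004 [array([-0.0097, -0.0043,  0.001 ,  0.1554,  0.1583,  0.1616]), array([-0.1218, -0.1207, -0.1188,  0.1134,  0.1153,  0.1163])]
0.03 [array([-0.0096, -0.0045,  0.0006,  0.1557,  0.1585,  0.1613]), array([-0.1228, -0.1215, -0.1194,  0.1126,  0.1145,  0.1158])]
front [ 0.00745882 -0.00260463] side [-0.0008723  -0.12068833]
[... 1285 characters left out ...]
0.1223, -0.1212, -0.1193,  0.1138,  0.1158,  0.1168])]
0.03 [array([-0.0098, -0.0031,  0.0033,  0.158 ,  0.1604,  0.1629]), array([-0.1233, -0.1221, -0.1202,  0.1128,  0.1152,  0.1161])]
front [-0.01786191 -0.00046035] side [-0.00144165 -0.12037701] [0.00313383 0.1185515 ]
bow [-3.49367681e-02  1.03971457e-04  1.26187777e-01] [-0.04106361 -0.0309546 ] [0.1263193  0.13074337] [-0.00931567 -0.0349358 ]
wing [-0.00059935  0.08957012  0.15647739] [0.98707123 0.16028223] [-0.01460923  0.08589616  0.15361419] [0.01075452 0.09362486 0.1604753 ]
wing [ 1.37341972e-04 -9.11146744e-02  1.56816954e-01] [ 0.99967545 -0.02547555] [-0.01044961 -0.09388658  0.15390262] [ 0.01150094 -0.08860212  0.1606303 ]
```

```bash
cat >> h.py <<'E'
TH=-0.274;A=R.from_euler('z',TH).as_matrix();O=np.array([0.478,0.1160,0])
def W(l): return O+A@np.array(l)
def Lc(w): return A.T@(np.array(w)-O)
def go(l,yaw=None,st=None):
    st=st or get_state();T=Rt(st["tcp_rot"]);d=T.T@(W(l)-st["eef_pos"])*1000
    rv=np.zeros(3)
    if yaw is not None: rv=(R.from_matrix(T).inv()*R.from_euler('xyz',[-np.pi/2,0,yaw])).as_rotvec()
    print("d",np.round(d,1),"a",np.round(rv,3))
def stat():
    s=get_state();print("t %.2f"%s["clock"],"local",np.round(Lc(s["eef_pos"])*1000,1),"rpy",np.round(s["tcp_rot"],3),"F loc",np.round(A.T@s["force"],1),"w",round(s["gripper_width"],4),"j",np.round(s["joints"],2));return s
E
python3 - <<'E'
from h import *
stat();go([.0125,.062,.22],1.297)
E
```

```text
t 0.10 local [ -99.7 -649.8  230.9] rpy [-1.571e+00  1.000e-03 -1.167e+00] F loc [ 0.6 -0.1  0.3] w 0.0854 j [-1.32  0.26 -0.05  1.26  0.    1.42]
d [-484.1   11.4  533.7] a [-1.000e-03 -2.464e+00 -0.000e+00]
```

apply_moves(commands=[{"dx": -20,"dz": 22,"ay": -0.1,"claw": 1},{"dx": -42,"dz": 46,"ay": -0.2,"claw": 1},{"dx": -66,"dz": 72,"ay": -0.32,"claw": 1},{"dx": -92,"dz": 100,"ay": -0.44,"claw": 1},{"dx": -118,"dz": 128,"ay": -0.56,"claw": 1},{"dx": -144,"dz": 157,"ay": -0.68,"claw": 1},{"dx": -170,"dz": 186,"ay": -0.8,"claw": 1},{"dx": -196,"dz": 215,"ay": -0.92,"claw": 1}], grip_force=20)

```text
schema error: expected keys dx, dy, dz, ax, ay, az, claw
```

Run:
```python
from h import *
stat();go([.0125,.062,.22],1.297)
```

```text
t 0.10 local [ -99.7 -649.8  230.9] rpy [-1.571e+00  1.000e-03 -1.167e+00] F loc [ 0.6 -0.1  0.3] w 0.0854 j [-1.32  0.26 -0.05  1.26  0.    1.42]
d [-484.1   11.4  533.7] a [-1.000e-03 -2.464e+00 -0.000e+00]
```

apply_moves(commands=[{"dx": -20,"dy": 0,"dz": 22,"ax": 0,"ay": -0.1,"az": 0,"claw": 1},{"dx": -42,"dy": 0,"dz": 46,"ax": 0,"ay": -0.2,"az": 0,"claw": 1},{"dx": -66,"dy": 0,"dz": 72,"ax": 0,"ay": -0.32,"az": 0,"claw": 1},{"dx": -92,"dy": 0,"dz": 100,"ax": 0,"ay": -0.44,"az": 0,"claw": 1},{"dx": -118,"dy": 0,"dz": 128,"ax": 0,"ay": -0.56,"az": 0,"claw": 1},{"dx": -144,"dy": 0,"dz": 157,"ax": 0,"ay": -0.68,"az": 0,"claw": 1},{"dx": -170,"dy": 0,"dz": 186,"ax": 0,"ay": -0.8,"az": 0,"claw": 1},{"dx": -196,"dy": 0,"dz": 215,"ax": 0,"ay": -0.92,"az": 0,"claw": 1}], grip_force=20)

```text
clock: 0.77
eef_pos: [0.3271, -0.2162, 0.2312]
tcp_rot: [-1.571, 0.0, -0.242]
force: [1.3, -1.1, 0.7]
gripper_width: -0.0003
```

Run:
```python
from h import *
stat();go([.0125,.062,.22],1.297)
```

```text
t 0.77 local [ -55.4 -360.7  231.2] rpy [-1.571  0.    -0.242] F loc [ 1.6 -0.7  0.7] w -0.0003 j [-0.79  0.03 -0.33  1.21  0.    1.02]
d [ 81.5  11.2 420.3] a [-0.    -1.539  0.   ]
```

apply_moves(commands=[{"dx": 6,"dy": 1,"dz": 30,"ax": 0,"ay": -0.11,"az": 0,"claw": 1},{"dx": 12,"dy": 2,"dz": 62,"ax": 0,"ay": -0.22,"az": 0,"claw": 1},{"dx": 18,"dy": 3,"dz": 94,"ax": 0,"ay": -0.33,"az": 0,"claw": 1},{"dx": 25,"dy": 4,"dz": 126,"ax": 0,"ay": -0.44,"az": 0,"claw": 1},{"dx": 32,"dy": 4,"dz": 160,"ax": 0,"ay": -0.56,"az": 0,"claw": 1},{"dx": 38,"dy": 5,"dz": 195,"ax": 0,"ay": -0.68,"az": 0,"claw": 1},{"dx": 44,"dy": 5,"dz": 230,"ax": 0,"ay": -0.8,"az": 0,"claw": 1},{"dx": 51,"dy": 6,"dz": 264,"ax": 0,"ay": -0.92,"az": 0,"claw": 1}])

```text
clock: 1.43
eef_pos: [0.4411, 0.0274, 0.2253]
tcp_rot: [-1.571, 0.0, 0.679]
force: [0.3, -1.8, 0.8]
gripper_width: -0.0002
```

Run:
```python
from h import *
stat();go([.0125,.062,.22],1.297)
```

```text
t 1.43 local [-11.5 -95.2 225.3] rpy [-1.571  0.     0.679] F loc [ 0.8 -1.6  0.8] w -0.0002 j [-0.12  0.12 -0.25  1.2   0.    0.77]
d [142.1   5.3  71.5] a [-0.    -0.618 -0.   ]
```

apply_moves(commands=[{"dx": 22,"dy": 1,"dz": 11,"ax": 0,"ay": -0.1,"az": 0,"claw": 1},{"dx": 46,"dy": 2,"dz": 23,"ax": 0,"ay": -0.2,"az": 0,"claw": 1},{"dx": 72,"dy": 3,"dz": 36,"ax": 0,"ay": -0.31,"az": 0,"claw": 1},{"dx": 98,"dy": 4,"dz": 49,"ax": 0,"ay": -0.42,"az": 0,"claw": 1},{"dx": 122,"dy": 5,"dz": 61,"ax": 0,"ay": -0.53,"az": 0,"claw": 1},{"dx": 142,"dy": 5,"dz": 71.5,"ax": 0,"ay": -0.618,"az": 0,"claw": 1},{"dx": 142,"dy": 5,"dz": 71.5,"ax": 0,"ay": -0.618,"az": 0,"claw": 1},{"dx": 142,"dy": 5,"dz": 71.5,"ax": 0,"ay": -0.618,"az": 0,"claw": 1}])

```text
clock: 2.1
eef_pos: [0.5073, 0.1706, 0.2197]
tcp_rot: [-1.57, 0.001, 1.292]
force: [-0.4, -0.6, -1.2]
gripper_width: -0.0001
```

Run:
```python
from h import *
s=stat();go([.0125,.0615,.141],1.297)
p,d=capture("wrist");np.savez("pics/w1.npz",p=p,d=d)
C=cloud("wrist",d,s);L=(C-O)@A
q=p.copy()
for e in ([-.0145,.0895,.146],[-.0145,-.0905,.146],[-.037,0,.1235],[.001,.12,.130],[.001,-.12,.130]):
    u=proj("wrist",W(e),s)[0];print(u); cv2.circle(q,tuple(int(x) for x in u),4,(0,255,0),1)
cv2.imwrite("pics/w1.png",q[:,:,::-1])
r=red(p)&(d>0)
for sg in(1,-1):
    k=L[r&(sg*L[...,1]>0)]
    if len(k): print(len(k),k.mean(0),np.percentile(k,[1,99],0))
```

```text
t 2.10 local [ 13.5  60.5 219.7] rpy [-1.570e+00  1.000e-03  1.292e+00] F loc [-0.2 -0.6 -1.2] w -0.0001 j [ 0.17  0.29 -0.05  1.24 -0.    0.45]
d [ 1.1 78.7  0.9] a [-0.001 -0.005 -0.001]
[312.19214925 179.15477241]
[ 72.24743138 180.52930478]
[197.62563393 146.07968358]
[346.37913014 193.23567985]
[ 52.86279909 194.89639048]
283 [-0.00052831  0.09160989  0.15719501] [[-0.01106844  0.08684055  0.1555266 ]
 [ 0.00989193  0.09609322  0.15901823]]
339 [-0.00240718 -0.08973122  0.15660851] [[-0.01670772 -0.09415912  0.15373222]
 [ 0.00908862 -0.08626729  0.1586093 ]]
```

View pics/w1.png

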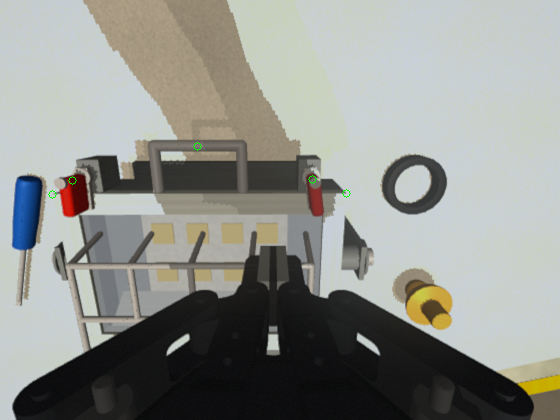

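The wrist view shows both red wings, at (70,195) and (314,195), and the bow at (197,146). All of it agrees with my estimates. The closed fingers are inboard of the left wing, so I descend now.

apply_moves(commands=[{"dx": 1,"dy": 15,"dz": 1,"ax": 0,"ay": 0,"az": 0,"claw": 1},{"dx": 1,"dy": 35,"dz": 1,"ax": 0,"ay": 0,"az": 0,"claw": 1},{"dx": 1,"dy": 55,"dz": 1,"ax": 0,"ay": 0,"az": 0,"claw": 1},{"dx": 1,"dy": 70,"dz": 1,"ax": 0,"ay": 0,"az": 0,"claw": 1},{"dx": 1,"dy": 78,"dz": 1,"ax": 0,"ay": 0,"az": 0,"claw": 1},{"dx": 3,"dy": 78,"dz": 1,"ax": 0,"ay": 0,"az": 0,"claw": 1},{"dx": 6,"dy": 78,"dz": 1,"ax": 0,"ay": 0,"az": 0,"claw": 1},{"dx": 8,"dy": 78,"dz": 1,"ax": 0,"ay": 0,"az": 0,"claw": 1}])

```text
clock: 2.82
eef_pos: [0.5093, 0.1779, 0.1433]
tcp_rot: [-1.572, -0.001, 1.29]
force: [0.8, -0.4, -0.8]
gripper_width: -0.0002
```

Run:
```python
from h import *
s=stat()
p,d=capture("wrist");cv2.imwrite("pics/w2.png",p[:,:,::-1])
```

```text
t 2.82 local [ 13.3  68.1 143.3] rpy [-1.572e+00 -1.000e-03  1.290e+00] F loc [ 0.8 -0.1 -0.8] w -0.0002 j [ 0.19  0.33 -0.2   1.04  0.    0.47]
```

View pics/w2.png

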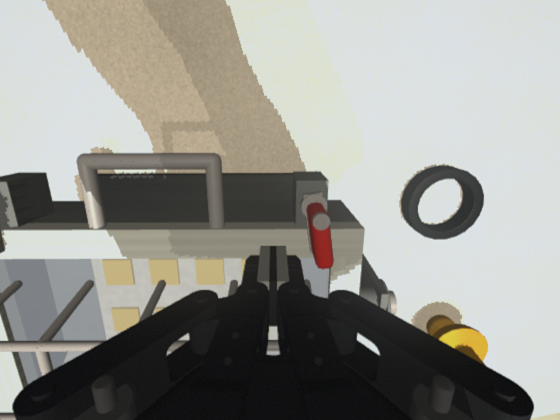

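The fingertips at (273,250) stand just inboard of the left wing, whose tip is at (320,262). Next I push it along an arc around its pivot.

apply_moves(commands=[{"dx": 6,"dy": 0,"dz": 0,"ax": 0,"ay": 0,"az": 0,"claw": 1},{"dx": 11,"dy": 0,"dz": 0,"ax": 0,"ay": 0,"az": 0,"claw": 1},{"dx": 16,"dy": 0,"dz": 0.5,"ax": 0,"ay": 0,"az": 0,"claw": 1},{"dx": 21,"dy": 0,"dz": 1.5,"ax": 0,"ay": 0,"az": 0,"claw": 1},{"dx": 26,"dy": 0,"dz": 3,"ax": 0,"ay": 0,"az": 0,"claw": 1},{"dx": 29,"dy": 0,"dz": 5,"ax": 0,"ay": 0,"az": 0,"claw": 1},{"dx": 31,"dy": 0,"dz": 8,"ax": 0,"ay": 0,"az": 0,"claw": 1},{"dx": 32,"dy": 0,"dz": 11,"ax": 0,"ay": 0,"az": 0,"claw": 1}])

```text
clock: 3.53
eef_pos: [0.5073, 0.2122, 0.1423]
tcp_rot: [-1.572, -0.001, 1.291]
force: [3.8, 0.5, -1.6]
gripper_width: -0.0001
```

Run:
```python
from h import *
s=stat()
p,d=capture("wrist");cv2.imwrite("pics/w3.png",p[:,:,::-1])
```

```text
t 3.53 local [  2.1 100.5 142.3] rpy [-1.572e+00 -1.000e-03  1.291e+00] F loc [ 3.5  1.5 -1.6] w -0.0001 j [ 0.25  0.35 -0.17  1.05  0.    0.53]
```

View pics/w3.png

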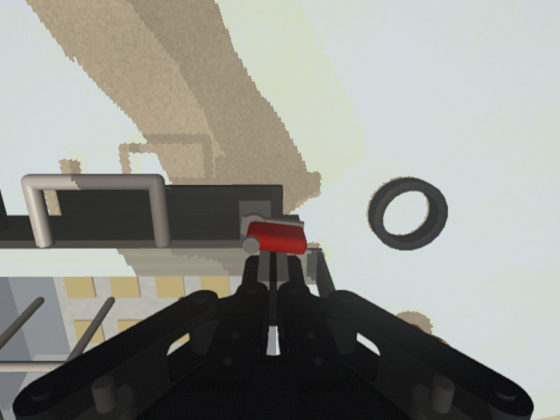

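The left wing now points sideways, from (248,243) to (305,243), at about 1.5 rad. I back off, lift and cross over to the right catch.

apply_moves(commands=[{"dx": 0,"dy": 0,"dz": -10,"ax": 0,"ay": 0,"az": 0,"claw": 1},{"dx": 0,"dy": -25,"dz": -11,"ax": 0,"ay": 0,"az": 0,"claw": 1},{"dx": -5,"dy": -55,"dz": -11,"ax": 0,"ay": 0,"az": 0,"claw": 1},{"dx": -40,"dy": -62,"dz": -11,"ax": 0,"ay": 0,"az": 0,"claw": 1},{"dx": -80,"dy": -62,"dz": -11,"ax": 0,"ay": 0,"az": 0,"claw": 1},{"dx": -120,"dy": -62,"dz": -11,"ax": 0,"ay": 0,"az": 0,"claw": 1},{"dx": -150,"dy": -62,"dz": -11,"ax": 0,"ay": 0,"az": 0,"claw": 1},{"dx": -162,"dy": -62,"dz": -11,"ax": 0,"ay": 0,"az": 0,"claw": 1}])

```text
clock: 4.25
eef_pos: [0.472, 0.0499, 0.2046]
tcp_rot: [-1.571, 0.0, 1.289]
force: [1.1, 0.6, 2.1]
gripper_width: 0.0003
```

Run:
```python
from h import *
s=stat();go([.0125,-.0625,.142],1.297)
p,d=capture("wrist");cv2.imwrite("pics/w4.png",p[:,:,::-1])
C=cloud("wrist",d,s);L=(C-O)@A;r=red(p)&(d>0)
for sg in(1,-1):
    k=L[r&(sg*L[...,1]>0)]
    if len(k): print(len(k),k.mean(0),np.percentile(k,[1,99],0))
```

```text
t 4.25 local [ 12.1 -65.3 204.6] rpy [-1.571  0.     1.289] F loc [0.9 0.8 2.1] w 0.0003 j [-0.07  0.19 -0.22  1.16 -0.    0.22]
d [ 2.8 62.6 -0.4] a [ 0.    -0.008 -0.   ]
343 [-0.01389425  0.1064112   0.15550987] [[-0.01859547  0.09524398  0.15354109]
 [-0.00911883  0.11585011  0.15867364]]
326 [-0.00116799 -0.09123882  0.15715239] [[-0.01153839 -0.09535391  0.15545503]
 [ 0.00915554 -0.0871557   0.15863423]]
```

View pics/w4.png

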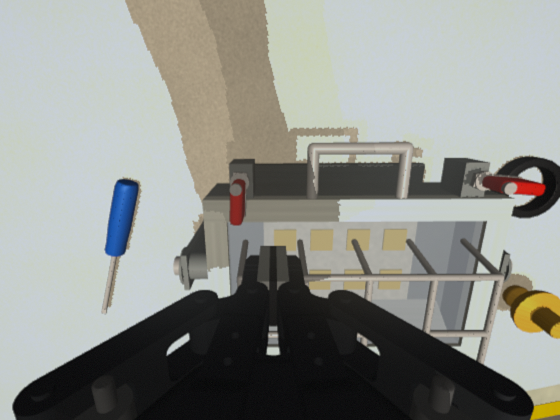

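The left wing at (515,186) is fully outward. The right wing at (237,200) still needs turning, and the fingers are inboard of it.

apply_moves(commands=[{"dx": 3,"dy": 15,"dz": -0.5,"ax": 0,"ay": 0,"az": 0,"claw": 1},{"dx": 3,"dy": 35,"dz": -0.5,"ax": 0,"ay": 0,"az": 0,"claw": 1},{"dx": 3,"dy": 52,"dz": -0.5,"ax": 0,"ay": 0,"az": 0,"claw": 1},{"dx": 3,"dy": 62,"dz": -0.5,"ax": 0,"ay": 0,"az": 0,"claw": 1},{"dx": 0,"dy": 62,"dz": -0.5,"ax": 0,"ay": 0,"az": 0,"claw": 1},{"dx": -5,"dy": 62,"dz": -0.5,"ax": 0,"ay": 0,"az": 0,"claw": 1},{"dx": -10,"dy": 62,"dz": -0.5,"ax": 0,"ay": 0,"az": 0,"claw": 1},{"dx": -15,"dy": 62,"dz": -0.5,"ax": 0,"ay": 0,"az": 0,"claw": 1}])

```text
clock: 4.97
eef_pos: [0.4697, 0.038, 0.1431]
tcp_rot: [-1.572, -0.001, 1.291]
force: [1.2, 2.3, -0.6]
gripper_width: -0.0002
```

Run:
```python
from h import *
s=stat();go([.0025,-.101,.142],1.297)
```

```text
t 4.97 local [ 13.1 -77.3 143.1] rpy [-1.572e+00 -1.000e-03  1.291e+00] F loc [ 0.6  2.6 -0.6] w -0.0002 j [-0.09  0.22 -0.36  0.99  0.    0.19]
d [-23.7   1.1  10.5] a [ 0.001 -0.006  0.001]
```

Contact has begun, at about 2.6 N. I follow the mirrored arc, then back off and lift.

apply_moves(commands=[{"dx": -6,"dy": 0,"dz": 0,"ax": 0,"ay": 0,"az": 0,"claw": 1},{"dx": -11,"dy": 0,"dz": 1,"ax": 0,"ay": 0,"az": 0,"claw": 1},{"dx": -16,"dy": 0,"dz": 2.5,"ax": 0,"ay": 0,"az": 0,"claw": 1},{"dx": -20,"dy": 0,"dz": 4.5,"ax": 0,"ay": 0,"az": 0,"claw": 1},{"dx": -23,"dy": 0,"dz": 8,"ax": 0,"ay": 0,"az": 0,"claw": 1},{"dx": -24,"dy": 0,"dz": 11,"ax": 0,"ay": 0,"az": 0,"claw": 1},{"dx": -24,"dy": 0,"dz": 11,"ax": 0,"ay": 0,"az": 0,"claw": 1},{"dx": -24,"dy": 0,"dz": 5,"ax": 0,"ay": 0,"az": 0,"claw": 1}])

```text
clock: 5.63
eef_pos: [0.4568, 0.0168, 0.1424]
tcp_rot: [-1.57, 0.0, 1.291]
force: [0.4, -0.0, 1.1]
gripper_width: -0.0005
```

apply_moves(commands=[{"dx": 0,"dy": 0,"dz": -6,"ax": 0,"ay": 0,"az": 0,"claw": 1},{"dx": 0,"dy": -20,"dz": -6,"ax": 0,"ay": 0,"az": 0,"claw": 1},{"dx": 5,"dy": -50,"dz": -6,"ax": 0,"ay": 0,"az": 0,"claw": 1},{"dx": 25,"dy": -80,"dz": 5,"ax": 0,"ay": 0,"az": 0,"claw": 1},{"dx": 50,"dy": -90,"dz": 20,"ax": 0,"ay": 0,"az": 0,"claw": 1},{"dx": 75,"dy": -90,"dz": 32,"ax": 0,"ay": 0,"az": 0,"claw": -0.5},{"dx": 95,"dy": -90,"dz": 40,"ax": 0,"ay": 0,"az": 0,"claw": -0.5},{"dx": 98,"dy": -90,"dz": 42,"ax": 0,"ay": 0,"az": 0,"claw": -0.5}])

```text
clock: 6.3
eef_pos: [0.4445, 0.125, 0.2325]
tcp_rot: [-1.571, -0.001, 1.293]
force: [0.2, -0.2, 0.8]
gripper_width: 0.0356
```

Run:
```python
from h import *
s=stat()
p,d=capture("wrist");cv2.imwrite("pics/w5.png",p[:,:,::-1])
C=cloud("wrist",d,s);L=(C-O)@A;r=red(p)&(d>0)
for sg in(1,-1):
    k=L[r&(sg*L[...,1]>0)]
    if len(k): print(len(k),k.mean(0),np.percentile(k,[1,99],0))
b=(d>0)&(L[...,0]<-.03)&(L[...,0]>-.06)&(abs(L[...,1])<.028)&(L[...,2]>.1);b=L[b];print("bow",b.mean(0),np.percentile(b[:,0],[2,98]),np.percentile(b[:,2],[50,98]),np.polyfit(b[:,1],b[:,0],1))
b=(d>0)&(L[...,0]<-.01)&(L[...,0]>-.03)&(abs(L[...,1])<.06)&(L[...,2]>.1);b=L[b]
for sg in(1,-1): k=b[sg*b[:,1]>0];print("leg",k.mean(0),len(k))
go([-.037,0,.20],-0.274);go([-.037,0,.20],-0.274+np.pi)
```

```text
t 6.30 local [-34.7  -0.4 232.5] rpy [-1.571e+00 -1.000e-03  1.293e+00] F loc [ 0.2 -0.1  0.8] w 0.0356 j [ 0.1   0.15 -0.19  1.23  0.    0.37]
231 [-0.01501342  0.10414717  0.15657242] [[-0.01867276  0.09242966  0.15408439]
 [-0.01065587  0.11448441  0.15834694]]
229 [-0.01625768 -0.10477418  0.15649939] [[-0.0196299  -0.1151783   0.15387977]
 [-0.01217759 -0.09315464  0.15829996]]
bow [-0.04806699 -0.00050873  0.30384456] [-0.05455776 -0.03521801] [0.31571828 0.33215011] [ 0.01402887 -0.04805985]
leg [-0.02585732  0.04017966  0.28064025] 2523
leg [-0.02607118 -0.04277793  0.28030624] 2450
d [ 1.2 32.3  2.5] a [-0.     1.568 -0.   ]
d [ 1.2 32.3  2.5] a [-0.    -1.574  0.   ]
```

View pics/w5.png

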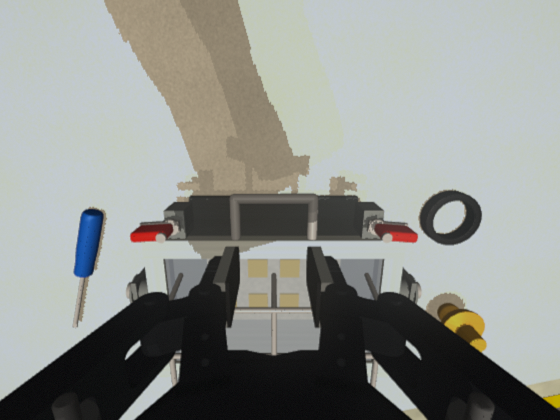

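Both red wings, at (153,233) and (395,233), point straight out. I'll refine the bow position before turning the gripper.

Run:
```python
from h import *
s=stat()
p,d=capture("wrist");C=cloud("wrist",d,s);L=(C-O)@A
v=(d>0)&(L[...,2]<.15)&(L[...,2]>.1)
b=L[v&(L[...,0]<-.028)&(L[...,0]>-.06)&(abs(L[...,1])<.028)];print("bow",len(b),b.mean(0),np.percentile(b[:,0],[2,10,90,98]),np.percentile(b[:,2],[50,98]),np.polyfit(b[:,1],b[:,0],1))
b=L[v&(L[...,0]<-.01)&(L[...,0]>-.028)&(abs(abs(L[...,1])-.035)<.015)]
for sg in(1,-1): k=b[(sg*b[:,1]>0)&(b[:,2]>.12)];print("leg",k.mean(0),len(k))
p,d=capture("top");C=cloud("top",d);L=(C-O)@A
cv2.imwrite("pics/t2.png",p[:,:,::-1])
```

```text
t 6.35 local [-34.5  -1.2 232.3] rpy [-1.571 -0.     1.294] F loc [-0.1 -0.9  0.2] w 0.0434 j [ 0.1   0.15 -0.19  1.23  0.    0.37]
bow 640 [-0.03828988 -0.00023022  0.12722875] [-0.04186182 -0.04147119 -0.03467194 -0.03384829] [0.1274326  0.12909263] [ 0.00411235 -0.03828894]
leg [-0.01927919  0.03395798  0.1277012 ] 192
leg [-0.01919532 -0.03508576  0.12760585] 189
```

apply_moves(commands=[{"dx": 0,"dy": -4,"dz": 1,"ax": 0,"ay": 0.12,"az": 0,"claw": -0.4},{"dx": 0,"dy": -4,"dz": 2,"ax": 0,"ay": 0.24,"az": 0,"claw": -0.4},{"dx": 1,"dy": -4,"dz": 2.5,"ax": 0,"ay": 0.36,"az": 0,"claw": -0.4},{"dx": 1.2,"dy": -4,"dz": 2.5,"ax": 0,"ay": 0.48,"az": 0,"claw": -0.4},{"dx": 1.2,"dy": -4,"dz": 2.5,"ax": 0,"ay": 0.6,"az": 0,"claw": -0.4},{"dx": 1.2,"dy": -4,"dz": 2.5,"ax": 0,"ay": 0.72,"az": 0,"claw": -0.4},{"dx": 1.2,"dy": -4,"dz": 2.5,"ax": 0,"ay": 0.84,"az": 0,"claw": -0.4},{"dx": 1.2,"dy": -4,"dz": 2.5,"ax": 0,"ay": 0.96,"az": 0,"claw": -0.4}])

```text
clock: 7.12
eef_pos: [0.4428, 0.1232, 0.2361]
tcp_rot: [-1.571, 0.0, 0.324]
force: [0.9, -0.2, -0.9]
gripper_width: 0.0603
```

Run:
```python
from h import *
s=stat();go([-.037,0,.235],-0.274)
```

```text
t 7.12 local [-35.9  -2.6 236.1] rpy [-1.571  0.     0.324] F loc [ 0.9  0.  -0.9] w 0.0603 j [ 0.09  0.15 -0.19  1.24 -0.    1.34]
d [0.5 1.1 2.8] a [ 0.     0.598 -0.   ]
```

Run:
```python
from h import *
z=np.load("pics/w1.npz")
z0=np.load("pics/top0.npz")
s={"eef_pos":W([.0135,.0605,.2197]),"tcp_rot":[-1.57,.001,1.292]}
for n,zz,st in(("wrist",z,s),("top",z0,None)):
  L=(cloud(n,zz["d"],st)-O)@A
  for x in np.arange(-.06,.012,.004):
    q=L[(zz["d"]>0)&(abs(L[...,0]-x)<.002)&(abs(L[...,1])<.028)&(L[...,2]<.3)]
    if len(q):print(n,round(x,3),len(q),np.round(np.percentile(q[:,2],[5,50,95]),3))
```

```text
wrist -0.06 153 [-0.     0.001  0.002]
wrist -0.056 177 [-0.     0.001  0.002]
wrist -0.052 164 [-0.     0.001  0.002]
wrist -0.048 168 [-0.001  0.001  0.002]
wrist -0.044 154 [-0.     0.001  0.002]
wrist -0.04 544 [0.    0.126 0.129]
wrist -0.036 486 [0.    0.128 0.129]
wrist -0.032 278 [0.    0.002 0.127]
wrist -0.028 1 [0. 0. 0.]
wrist -0.016 69 [-0.     0.001  0.002]
wrist -0.012 111 [-0.     0.001  0.002]
wrist -0.008 132 [-0.     0.001  0.002]
wrist -0.004 144 [0.005 0.01  0.011]
wrist 0.0 1884 [0.011 0.131 0.299]
wrist 0.004 2866 [0.07  0.29  0.299]
wrist 0.008 1009 [0.01  0.29  0.299]
top -0.06 40 [-0.002  0.001  0.004]
top -0.056 40 [-0.002  0.     0.004]
top -0.052 25 [-0.002  0.001  0.004]
top -0.04 72 [-0.001  0.125  0.129]
top -0.036 88 [-0.001  0.126  0.131]
top -0.032 60 [-0.003  0.002  0.127]
top -0.028 40 [-0.003  0.001  0.003]
top -0.024 38 [-0.002  0.001  0.005]
top -0.02 39 [-0.003  0.     0.004]
top -0.016 39 [-0.002  0.001  0.004]
top -0.012 38 [-0.002  0.002  0.004]
top -0.008 39 [-0.002  0.001  0.003]
top -0.004 23 [0.007 0.01  0.011]
top 0.0 13 [0.129 0.131 0.132]
top 0.004 51 [0.128 0.131 0.133]
top 0.008 50 [0.128 0.131 0.133]
```

apply_moves(commands=[{"dx": 0,"dy": 1,"dz": 2,"ax": 0,"ay": 0.12,"az": 0,"claw": 0.4},{"dx": 0,"dy": 1,"dz": 2.5,"ax": 0,"ay": 0.24,"az": 0,"claw": 0.4},{"dx": 0.4,"dy": 1,"dz": 2.6,"ax": 0,"ay": 0.36,"az": 0,"claw": 0.4},{"dx": 0.4,"dy": 1,"dz": 2.6,"ax": 0,"ay": 0.48,"az": 0,"claw": 0.4},{"dx": 0.4,"dy": 1,"dz": 2.6,"ax": 0,"ay": 0.598,"az": 0,"claw": 0.4},{"dx": 0.4,"dy": 1,"dz": 2.6,"ax": 0,"ay": 0.598,"az": 0,"claw": 0.4},{"dx": 0.4,"dy": 1,"dz": 2.6,"ax": 0,"ay": 0.598,"az": 0,"claw": 0.4},{"dx": 0.4,"dy": 1,"dz": 2.6,"ax": 0,"ay": 0.598,"az": 0,"claw": 0.4}])

```text
clock: 7.78
eef_pos: [0.442, 0.1263, 0.2352]
tcp_rot: [-1.571, 0.0, -0.264]
force: [0.5, -0.3, -0.3]
gripper_width: 0.0257
```

Run:
```python
from h import *
s=stat();go([-.0373,-.0003,.105],-0.274)
p,d=capture("wrist");cv2.imwrite("pics/w6.png",p[:,:,::-1])
```

```text
t 7.78 local [-3.740e+01  2.000e-01  2.352e+02] rpy [-1.571  0.    -0.264] F loc [ 0.6 -0.1 -0.3] w 0.0257 j [ 0.1   0.15 -0.19  1.23 -0.    1.94]
d [ 1.000e-01  1.302e+02 -5.000e-01] a [ 0.    0.01 -0.  ]
```

View pics/w6.png

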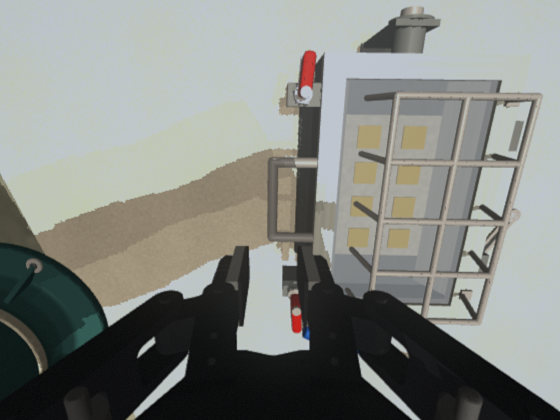

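The fingers straddle the bow bar (x 273, rows 160-240) in the jaw direction. I check that the knuckles clear the guard before descending.

Run:
```python
from h import *
c=camera_params("wrist");K=c["intrinsics"];H=c["hand_eye"]
p,d=capture("wrist")
v,u=np.mgrid[:420,:560];P=np.stack([(u-K[0,2])/K[0,0]*d,(v-K[1,2])/K[1,1]*d,d],-1)@H[:3,:3].T+H[:3,3]
m=(d>0)&(d<.2)&(P[...,1]<0.005)&(P[...,1]>-.13)
Q=P[m]*1000
for y in range(-130,10,10):
    q=Q[(Q[:,1]>=y)&(Q[:,1]<y+10)]
    if len(q):print(y,len(q),np.round(q.min(0)),np.round(q.max(0)))
```

```text
-110 246 [ -19. -102.   18.] [  19. -100.   21.]
-100 9752 [ -64. -100.    5.] [ 66. -90.  21.]
-90 13085 [-64. -90.  -9.] [ 65. -80.  18.]
-80 10425 [-59. -80. -14.] [ 60. -70.  18.]
-70 4878 [-54. -70. -14.] [ 55. -60.  17.]
-60 6577 [-50. -60. -14.] [ 50. -50.  14.]
-50 1789 [-45. -50.  -9.] [ 45. -40.  14.]
-40 1082 [-26. -40. -12.] [ 26. -30.  11.]
-30 814 [-26. -30. -12.] [ 27. -20.  11.]
-20 672 [-27. -20. -12.] [ 26. -10.  11.]
-10 303 [-25. -10. -12.] [25. -0. 11.]
0 2 [-13.   0.  -8.] [13.  0. -7.]
```

apply_moves(commands=[{"dx": 0,"dy": 20,"dz": 0,"ax": 0,"ay": 0.01,"az": 0,"claw": 0.4},{"dx": 0,"dy": 50,"dz": -0.5,"ax": 0,"ay": 0.01,"az": 0,"claw": 0.4},{"dx": 0,"dy": 80,"dz": -0.5,"ax": 0,"ay": 0.01,"az": 0,"claw": 0.4},{"dx": 0,"dy": 105,"dz": -0.5,"ax": 0,"ay": 0.01,"az": 0,"claw": 0.4},{"dx": 0,"dy": 120,"dz": -0.5,"ax": 0,"ay": 0.01,"az": 0,"claw": 0.4},{"dx": 0,"dy": 128,"dz": -0.5,"ax": 0,"ay": 0.01,"az": 0,"claw": 0.4},{"dx": 0,"dy": 130,"dz": -0.5,"ax": 0,"ay": 0.01,"az": 0,"claw": 0.4},{"dx": 0,"dy": 130,"dz": -0.5,"ax": 0,"ay": 0.01,"az": 0,"claw": 0.4}])

```text
clock: 8.55
eef_pos: [0.4419, 0.1264, 0.1055]
tcp_rot: [-1.571, 0.0, -0.276]
force: [-1.0, 0.7, 0.6]
gripper_width: 0.0256
```

Run:
```python
from h import *
s=stat();go([-.0373,-.0003,.105],-0.274)
p,d=capture("wrist");cv2.imwrite("pics/w7.png",p[:,:,::-1])
```

```text
t 8.55 local [-37.6   0.2 105.5] rpy [-1.571  0.    -0.276] F loc [-1.1  0.4  0.6] w 0.0256 j [ 0.1   0.23 -0.45  0.88 -0.    1.95]
d [ 0.3  0.5 -0.5] a [ 0.    -0.002 -0.   ]
```

View pics/w7.png

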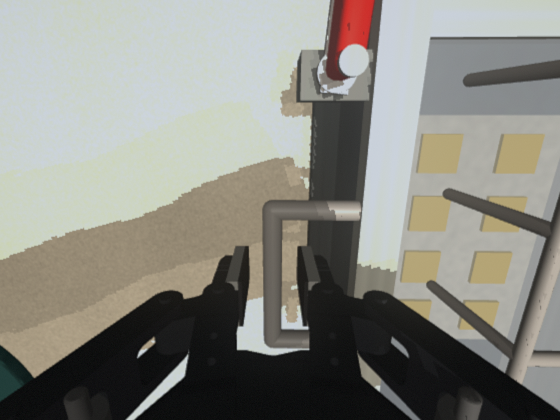

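The bar at pixel x 272 runs centred between the pads at x 245 and 303. I close gently.

apply_moves(commands=[{"dx": 0,"dy": 0,"dz": 0,"ax": 0,"ay": 0,"az": 0,"claw": 0.6},{"dx": 0,"dy": 0,"dz": 0,"ax": 0,"ay": 0,"az": 0,"claw": 0.7},{"dx": 0,"dy": 0,"dz": 0,"ax": 0,"ay": 0,"az": 0,"claw": 0.8},{"dx": 0,"dy": 0,"dz": 0,"ax": 0,"ay": 0,"az": 0,"claw": 0.9},{"dx": 0,"dy": 0,"dz": 0,"ax": 0,"ay": 0,"az": 0,"claw": 1},{"dx": 0,"dy": 0,"dz": 0,"ax": 0,"ay": 0,"az": 0,"claw": 1},{"dx": 0,"dy": 0,"dz": 0,"ax": 0,"ay": 0,"az": 0,"claw": 1},{"dx": 0,"dy": 0,"dz": 0,"ax": 0,"ay": 0,"az": 0,"claw": 1}], grip_force=25)

```text
clock: 9.27
eef_pos: [0.4416, 0.1266, 0.1059]
tcp_rot: [-1.57, -0.0, -0.277]
force: [-4.2, 1.3, 7.1]
gripper_width: 0.0081
```

Run:
```python
from h import *
s=stat()
p,d=capture("wrist");cv2.imwrite("pics/w8.png",p[:,:,::-1])
```

```text
t 9.27 local [-37.9   0.3 105.9] rpy [-1.57  -0.    -0.277] F loc [-4.4  0.1  7.1] w 0.0081 j [ 0.1   0.23 -0.45  0.88  0.    1.95]
```

View pics/w8.png

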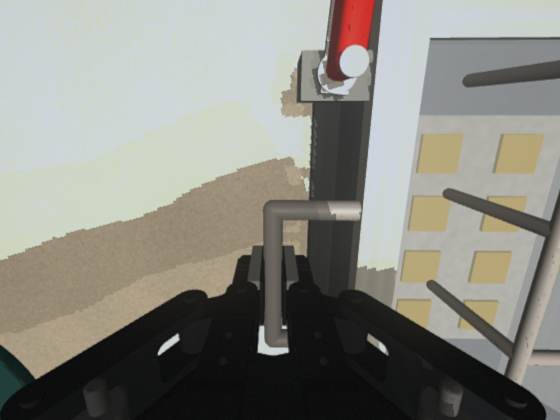

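Run:
```python
import numpy as np
r,a0,af=202.4,.0953,1.305
b=lambda a:np.array([-r*np.cos(a),r*np.sin(a)])
N=64;t=np.arange(N+1)/N
# trapezoid profile with 12.5% ramps
v=np.clip(np.minimum(t/.1,(1-t)/.12),0,1)+1e-9;s=np.cumsum(v);s=(s-s[0])/(s[-1]-s[0])
a=a0+(af-a0)*s
for c in range(8):
    p0=b(a[8*c]);print(c,"a_end %.3f"%a[8*c+8],[f"{(b(a[8*c+k])-p0)[0]:.1f},{-(b(a[8*c+k])-p0)[1]:.1f}" for k in range(1,9)])
```

```text
0 a_end 0.208 ['0.1,-0.7', '0.2,-2.0', '0.4,-4.0', '0.8,-6.7', '1.2,-10.0', '1.8,-14.0', '2.6,-18.2', '3.4,-22.4']
1 a_end 0.378 ['0.9,-4.2', '2.0,-8.4', '3.1,-12.5', '4.3,-16.7', '5.5,-20.8', '6.9,-24.8', '8.4,-28.9', '9.9,-32.9']
2 a_end 0.548 ['1.6,-4.0', '3.3,-7.9', '5.1,-11.8', '7.0,-15.7', '9.0,-19.5', '11.0,-23.3', '13.1,-27.1', '15.3,-30.8']
3 a_end 0.718 ['2.3,-3.6', '4.6,-7.2', '7.1,-10.8', '9.6,-14.3', '12.1,-17.7', '14.8,-21.1', '17.5,-24.4', '20.3,-27.7']
4 a_end 0.888 ['2.9,-3.2', '5.8,-6.4', '8.8,-9.4', '11.8,-12.5', '15.0,-15.4', '18.2,-18.3', '21.4,-21.1', '24.7,-23.9']
5 a_end 1.058 ['3.4,-2.7', '6.8,-5.3', '10.3,-7.8', '13.8,-10.3', '17.4,-12.7', '21.0,-15.0', '24.7,-17.2', '28.4,-19.4']
6 a_end 1.228 ['3.8,-2.1', '7.6,-4.1', '11.4,-6.0', '15.3,-7.8', '19.3,-9.5', '23.2,-11.2', '27.2,-12.8', '31.3,-14.3']
7 a_end 1.305 ['3.7,-1.3', '6.9,-2.3', '9.6,-3.2', '11.7,-3.8', '13.3,-4.3', '14.4,-4.6', '15.0,-4.7', '15.0,-4.7']
```

apply_moves(commands=[{"dx": 0.1,"dy": -0.7,"dz": 0,"ax": 0,"ay": 0,"az": 0,"claw": 1},{"dx": 0.2,"dy": -2,"dz": 0,"ax": 0,"ay": 0,"az": 0,"claw": 1},{"dx": 0.4,"dy": -4,"dz": 0,"ax": 0,"ay": 0,"az": 0,"claw": 1},{"dx": 0.8,"dy": -6.7,"dz": 0,"ax": 0,"ay": 0,"az": 0,"claw": 1},{"dx": 1.2,"dy": -10,"dz": 0,"ax": 0,"ay": 0,"az": 0,"claw": 1},{"dx": 1.8,"dy": -14,"dz": 0,"ax": 0,"ay": 0,"az": 0,"claw": 1},{"dx": 2.6,"dy": -18.2,"dz": 0,"ax": 0,"ay": 0,"az": 0,"claw": 1},{"dx": 3.4,"dy": -22.4,"dz": 0,"ax": 0,"ay": 0,"az": 0,"claw": 1}])

```text
clock: 9.98
eef_pos: [0.4448, 0.1256, 0.1281]
tcp_rot: [-1.571, 0.001, -0.277]
force: [-2.9, 4.9, -2.8]
gripper_width: 0.008
```

Run:
```python
from h import *
s=stat()
p,d=capture("wrist");cv2.imwrite("pics/w9.png",p[:,:,::-1])
```

```text
t 9.98 local [-34.6   0.2 128.1] rpy [-1.571e+00  1.000e-03 -2.770e-01] F loc [-4.1  3.9 -2.8] w 0.008 j [ 0.1   0.22 -0.41  0.95  0.    1.95]
```

View pics/w9.png

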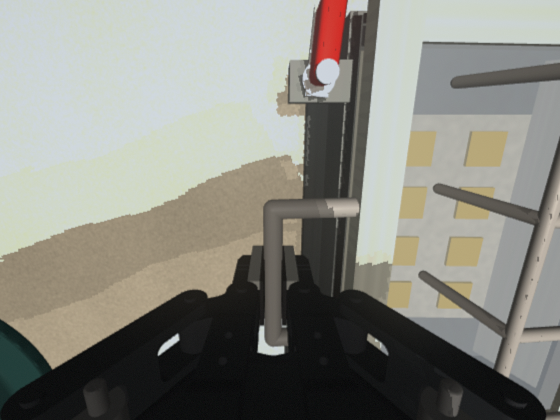

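The frame is lifting, with a gap showing at (350,180), and the forces are small. I carry on along the arc with a slight correction for the side forces.

apply_moves(commands=[{"dx": 0.7,"dy": -4.2,"dz": 0.1,"ax": 0,"ay": 0,"az": 0,"claw": 1},{"dx": 1.7,"dy": -8.4,"dz": 0.2,"ax": 0,"ay": 0,"az": 0,"claw": 1},{"dx": 2.7,"dy": -12.5,"dz": 0.3,"ax": 0,"ay": 0,"az": 0,"claw": 1},{"dx": 3.8,"dy": -16.7,"dz": 0.3,"ax": 0,"ay": 0,"az": 0,"claw": 1},{"dx": 5,"dy": -20.8,"dz": 0.3,"ax": 0,"ay": 0,"az": 0,"claw": 1},{"dx": 6.4,"dy": -24.8,"dz": 0.3,"ax": 0,"ay": 0,"az": 0,"claw": 1},{"dx": 7.9,"dy": -28.9,"dz": 0.3,"ax": 0,"ay": 0,"az": 0,"claw": 1},{"dx": 9.4,"dy": -32.9,"dz": 0.3,"ax": 0,"ay": 0,"az": 0,"claw": 1}])

```text
clock: 10.7
eef_pos: [0.454, 0.1231, 0.161]
tcp_rot: [-1.571, 0.0, -0.277]
force: [-4.0, -0.3, -2.2]
gripper_width: 0.0078
```

Run:
```python
from h import *
s=stat()
```

```text
t 10.70 local [-25.    0.3 161. ] rpy [-1.571  0.    -0.277] F loc [-3.8 -1.4 -2.2] w 0.0078 j [ 0.09  0.21 -0.32  1.04 -0.    1.94]
```

apply_moves(commands=[{"dx": 1.5,"dy": -4,"dz": 0,"ax": 0,"ay": 0,"az": 0,"claw": 1},{"dx": 3.2,"dy": -7.9,"dz": 0,"ax": 0,"ay": 0,"az": 0,"claw": 1},{"dx": 4.9,"dy": -11.8,"dz": 0,"ax": 0,"ay": 0,"az": 0,"claw": 1},{"dx": 6.8,"dy": -15.7,"dz": 0,"ax": 0,"ay": 0,"az": 0,"claw": 1},{"dx": 8.8,"dy": -19.5,"dz": 0,"ax": 0,"ay": 0,"az": 0,"claw": 1},{"dx": 10.8,"dy": -23.3,"dz": 0,"ax": 0,"ay": 0,"az": 0,"claw": 1},{"dx": 12.9,"dy": -27.1,"dz": 0,"ax": 0,"ay": 0,"az": 0,"claw": 1},{"dx": 15.1,"dy": -30.8,"dz": 0,"ax": 0,"ay": 0,"az": 0,"claw": 1}])

```text
clock: 11.37
eef_pos: [0.4682, 0.119, 0.1918]
tcp_rot: [-1.571, 0.001, -0.277]
force: [-8.5, 1.1, 0.4]
gripper_width: 0.0077
```

apply_moves(commands=[{"dx": 2.3,"dy": -3.6,"dz": 0,"ax": 0,"ay": 0,"az": 0,"claw": 1},{"dx": 4.6,"dy": -7.2,"dz": 0,"ax": 0,"ay": 0,"az": 0,"claw": 1},{"dx": 7.1,"dy": -10.8,"dz": 0,"ax": 0,"ay": 0,"az": 0,"claw": 1},{"dx": 9.6,"dy": -14.3,"dz": 0,"ax": 0,"ay": 0,"az": 0,"claw": 1},{"dx": 12.1,"dy": -17.7,"dz": 0,"ax": 0,"ay": 0,"az": 0,"claw": 1},{"dx": 14.8,"dy": -21.1,"dz": 0,"ax": 0,"ay": 0,"az": 0,"claw": 1},{"dx": 17.5,"dy": -24.4,"dz": 0,"ax": 0,"ay": 0,"az": 0,"claw": 1},{"dx": 20.3,"dy": -27.7,"dz": 0,"ax": 0,"ay": 0,"az": 0,"claw": 1}])

```text
clock: 12.03
eef_pos: [0.487, 0.1137, 0.2197]
tcp_rot: [-1.571, 0.002, -0.277]
force: [-14.2, 2.9, 7.7]
gripper_width: 0.0079
```

Run:
```python
from h import *
s=stat()
p,d=capture("wrist");cv2.imwrite("pics/w10.png",p[:,:,::-1])
```

```text
t 12.03 local [9.300e+00 2.000e-01 2.197e+02] rpy [-1.571  0.002 -0.277] F loc [-14.4  -1.    7.7] w 0.0079 j [ 0.07  0.23 -0.13  1.22  0.    1.91]
```

View pics/w10.png

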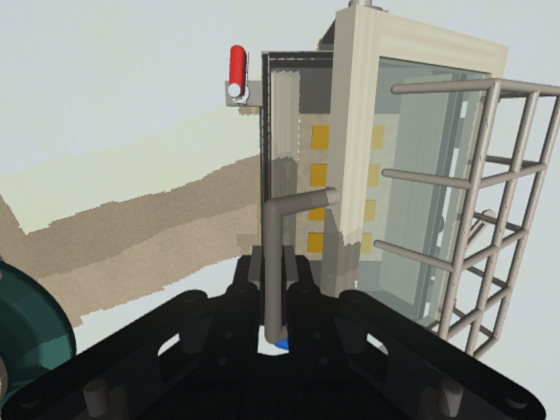

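The frame is at about 0.6 rad. Radial force has risen to about 16 N towards the hinge, so my arc is slightly tight. I relax outwards a little.

apply_moves(commands=[{"dx": -0.2,"dy": -0.2,"dz": 0,"ax": 0,"ay": 0,"az": 0,"claw": 1},{"dx": -0.4,"dy": -0.4,"dz": 0,"ax": 0,"ay": 0,"az": 0,"claw": 1},{"dx": -0.6,"dy": -0.5,"dz": 0,"ax": 0,"ay": 0,"az": 0,"claw": 1},{"dx": -0.8,"dy": -0.7,"dz": 0,"ax": 0,"ay": 0,"az": 0,"claw": 1},{"dx": -1,"dy": -0.9,"dz": 0,"ax": 0,"ay": 0,"az": 0,"claw": 1},{"dx": -1,"dy": -0.9,"dz": 0,"ax": 0,"ay": 0,"az": 0,"claw": 1},{"dx": -1,"dy": -0.9,"dz": 0,"ax": 0,"ay": 0,"az": 0,"claw": 1},{"dx": -1,"dy": -0.9,"dz": 0,"ax": 0,"ay": 0,"az": 0,"claw": 1}])

```text
clock: 12.75
eef_pos: [0.4872, 0.1137, 0.22]
tcp_rot: [-1.571, -0.0, -0.277]
force: [-4.3, -0.8, 0.4]
gripper_width: 0.0079
```

Run:
```python
from h import *
s=stat();print(s["wrist_torque"])
```

```text
t 12.75 local [  9.5   0.3 220. ] rpy [-1.571 -0.    -0.277] F loc [-3.9 -1.9  0.4] w 0.0079 j [ 0.07  0.22 -0.13  1.21 -0.    1.91]
[-0.15113628  1.01147408  0.03144891]
```

Run:
```python
import numpy as np
r,a0,af=202.4,.7034,1.305
b=lambda a:np.array([-r*np.cos(a),r*np.sin(a)])
N=32;t=np.arange(N+1)/N
v=np.clip(np.minimum(t/.2,(1-t)/.25),0,1)+1e-9;s=np.cumsum(v);s=(s-s[0])/(s[-1]-s[0])
a=a0+(af-a0)*s
for c in range(4):
    p0=b(a[8*c]);print(c,"a_end %.3f"%a[8*c+8],b(a[8*c+8])+[163.85,89.1],[f"{(b(a[8*c+k])-p0)[0]:.1f},{-(b(a[8*c+k])-p0)[1]:.1f}" for k in range(1,9)])
```

```text
0 a_end 0.832 [ 27.49576384 238.67701121] ['0.5,-0.6', '1.5,-1.7', '3.0,-3.5', '5.1,-5.8', '7.7,-8.6', '10.9,-11.9', '14.4,-15.3', '18.0,-18.7']
1 a_end 1.026 [ 58.92648098 262.18037195] ['3.7,-3.3', '7.4,-6.4', '11.2,-9.5', '15.1,-12.5', '19.1,-15.4', '23.2,-18.2', '27.3,-20.9', '31.4,-23.5']
2 a_end 1.220 [ 94.30228495 279.17597253] ['4.2,-2.5', '8.5,-4.9', '12.9,-7.2', '17.3,-9.4', '21.7,-11.4', '26.2,-13.4', '30.8,-15.3', '35.4,-17.0']
3 a_end 1.305 [110.68403068 284.39244662] ['4.1,-1.4', '7.6,-2.6', '10.5,-3.5', '12.8,-4.2', '14.6,-4.7', '15.8,-5.1', '16.4,-5.2', '16.4,-5.2']
```

apply_moves(commands=[{"dx": 0.5,"dy": -0.6,"dz": 0,"ax": 0,"ay": 0,"az": 0,"claw": 1},{"dx": 1.4,"dy": -1.7,"dz": 0,"ax": 0,"ay": 0,"az": 0,"claw": 1},{"dx": 2.9,"dy": -3.5,"dz": 0,"ax": 0,"ay": 0,"az": 0,"claw": 1},{"dx": 5,"dy": -5.8,"dz": 0,"ax": 0,"ay": 0,"az": 0,"claw": 1},{"dx": 7.6,"dy": -8.6,"dz": 0,"ax": 0,"ay": 0,"az": 0,"claw": 1},{"dx": 10.7,"dy": -11.9,"dz": 0,"ax": 0,"ay": 0,"az": 0,"claw": 1},{"dx": 14.2,"dy": -15.3,"dz": 0,"ax": 0,"ay": 0,"az": 0,"claw": 1},{"dx": 17.8,"dy": -18.8,"dz": 0,"ax": 0,"ay": 0,"az": 0,"claw": 1}])

```text
clock: 13.42
eef_pos: [0.5046, 0.1088, 0.2393]
tcp_rot: [-1.571, -0.0, -0.277]
force: [-4.1, -1.8, -0.5]
gripper_width: 0.0079
```

Run:
```python
from h import *
s=stat();print(s["wrist_torque"])
```

```text
t 13.42 local [2.760e+01 2.000e-01 2.393e+02] rpy [-1.571 -0.    -0.277] F loc [-3.4 -2.8 -0.5] w 0.0079 j [ 0.05  0.25 -0.05  1.27 -0.    1.9 ]
[-0.31108905  0.92349755 -0.0203219 ]
```

apply_moves(commands=[{"dx": 3.7,"dy": -3.3,"dz": 0,"ax": 0,"ay": 0,"az": 0,"claw": 1},{"dx": 7.4,"dy": -6.4,"dz": -0.1,"ax": 0,"ay": 0,"az": 0,"claw": 1},{"dx": 11.2,"dy": -9.5,"dz": -0.2,"ax": 0,"ay": 0,"az": 0,"claw": 1},{"dx": 15.1,"dy": -12.5,"dz": -0.2,"ax": 0,"ay": 0,"az": 0,"claw": 1},{"dx": 19.1,"dy": -15.4,"dz": -0.2,"ax": 0,"ay": 0,"az": 0,"claw": 1},{"dx": 23.2,"dy": -18.2,"dz": -0.2,"ax": 0,"ay": 0,"az": 0,"claw": 1},{"dx": 27.3,"dy": -20.9,"dz": -0.2,"ax": 0,"ay": 0,"az": 0,"claw": 1},{"dx": 31.4,"dy": -23.5,"dz": -0.2,"ax": 0,"ay": 0,"az": 0,"claw": 1}])

```text
clock: 14.08
eef_pos: [0.535, 0.1001, 0.2631]
tcp_rot: [-1.57, -0.001, -0.277]
force: [-5.8, 0.8, 3.9]
gripper_width: 0.008
```

Run:
```python
from h import *
s=stat();print(s["wrist_torque"])
p,d=capture("wrist");cv2.imwrite("pics/w11.png",p[:,:,::-1])
p,d=capture("scene");cv2.imwrite("pics/s11.png",cv2.resize(p[120:260,180:400],None,fx=3,fy=3)[:,:,::-1])
```

```text
t 14.08 local [5.920e+01 2.000e-01 2.631e+02] rpy [-1.57e+00 -1.00e-03 -2.77e-01] F loc [-5.8 -0.8  3.9] w 0.008 j [0.04 0.29 0.07 1.36 0.   1.88]
[ 0.05011704  1.14453864 -0.0304188 ]
```

View pics/w11.png

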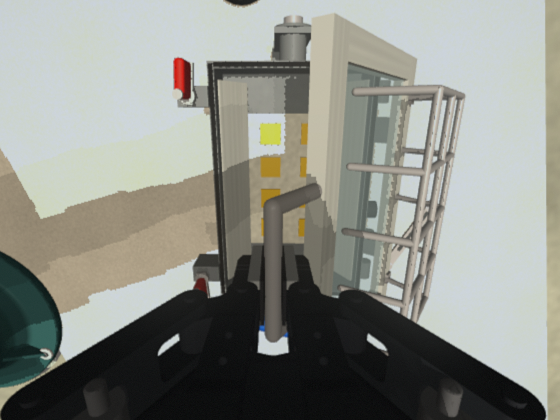

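View pics/s11.png

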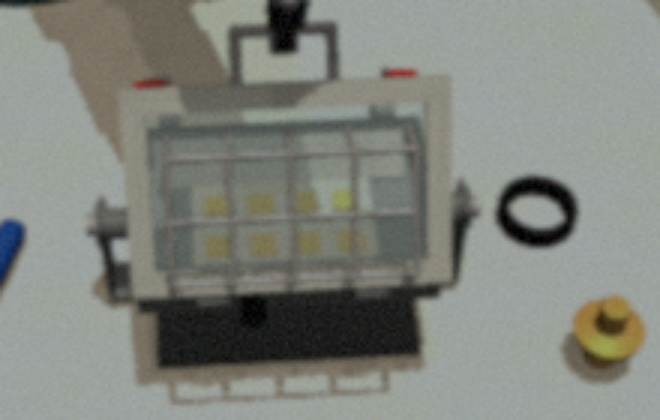

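Run:
```python
import numpy as np
from scipy.optimize import least_squares as ls
P=np.array([[-37.9,105.9],[-34.6,128.1],[-25,161],[9.5,220],[27.6,239.3],[59.2,263.1]])
for free in(0,1):
  f=lambda q:np.hypot(*(P-q[:2]).T)-(q[2] if free else 202.4)
  s=ls(f,[164,88,202.4]);print(s.x,np.round(s.fun,2))
  c=s.x;d=c[:2]-P[-1];print("alpha now",np.arctan2(-d[1],d[0]))
```

```text
[164.15036121  89.79732903 202.4       ] [ 0.29  0.01 -0.29 -0.24  0.08  0.2 ]
alpha now 1.026276681092694
[168.46532714  87.19890357 207.15702417] [ 0.05 -0.01 -0.09 -0.02  0.15 -0.08]
alpha now 1.0149524523433207
```

apply_moves(commands=[{"dx": 4.1,"dy": -2.7,"dz": 0,"ax": 0,"ay": 0,"az": 0,"claw": 1},{"dx": 8.3,"dy": -5.3,"dz": 0,"ax": 0,"ay": 0,"az": 0,"claw": 1},{"dx": 12.7,"dy": -7.7,"dz": 0,"ax": 0,"ay": 0,"az": 0,"claw": 1},{"dx": 17.1,"dy": -9.9,"dz": 0,"ax": 0,"ay": 0,"az": 0,"claw": 1},{"dx": 21.5,"dy": -12,"dz": 0,"ax": 0,"ay": 0,"az": 0,"claw": 1},{"dx": 26,"dy": -14,"dz": 0,"ax": 0,"ay": 0,"az": 0,"claw": 1},{"dx": 30.6,"dy": -15.9,"dz": 0,"ax": 0,"ay": 0,"az": 0,"claw": 1},{"dx": 35.2,"dy": -17.7,"dz": 0,"ax": 0,"ay": 0,"az": 0,"claw": 1}])

```text
clock: 14.85
eef_pos: [0.5688, 0.0905, 0.2804]
tcp_rot: [-1.57, -0.0, -0.277]
force: [-4.0, 2.3, 8.4]
gripper_width: 0.0076
```

Run:
```python
from h import *
s=stat();print(s["wrist_torque"])
```

```text
t 14.85 local [ 94.4   0.  280.4] rpy [-1.57  -0.    -0.277] F loc [-4.5  1.1  8.4] w 0.0076 j [0.02 0.35 0.2  1.43 0.   1.86]
[ 0.46750653  0.88079733 -0.00111341]
```

apply_moves(commands=[{"dx": 4,"dy": -1.6,"dz": 0,"ax": 0,"ay": 0,"az": 0,"claw": 1},{"dx": 7.5,"dy": -3,"dz": 0,"ax": 0,"ay": 0,"az": 0,"claw": 1},{"dx": 10.4,"dy": -4,"dz": 0,"ax": 0,"ay": 0,"az": 0,"claw": 1},{"dx": 12.7,"dy": -4.8,"dz": 0,"ax": 0,"ay": 0,"az": 0,"claw": 1},{"dx": 14.5,"dy": -5.4,"dz": 0,"ax": 0,"ay": 0,"az": 0,"claw": 1},{"dx": 15.7,"dy": -5.8,"dz": 0,"ax": 0,"ay": 0,"az": 0,"claw": 1},{"dx": 16.4,"dy": -6,"dz": 0,"ax": 0,"ay": 0,"az": 0,"claw": 1},{"dx": 16.5,"dy": -6,"dz": 0,"ax": 0,"ay": 0,"az": 0,"claw": 1}])

```text
clock: 15.52
eef_pos: [0.5843, 0.0861, 0.2859]
tcp_rot: [-1.571, 0.0, -0.277]
force: [0.4, 2.9, -0.8]
gripper_width: 0.0078
```

Run:
```python
from h import *
s=stat();print(s["wrist_torque"])
for n in("scene","top","wrist"):
    p,d=capture(n);np.savez(f"pics/{n}f.npz",p=p,d=d)
    q=p
    if n=="scene": q=cv2.resize(p[120:260,180:400],None,fx=3,fy=3,interpolation=cv2.INTER_CUBIC)
    if n=="top": q=cv2.resize(p[160:320,150:420],None,fx=2.9,fy=2.9,interpolation=cv2.INTER_CUBIC)
    cv2.imwrite(f"pics/{n}f.png",q[:,:,::-1])
```

```text
t 15.52 local [ 1.104e+02 -1.000e-01  2.859e+02] rpy [-1.571  0.    -0.277] F loc [-0.4  2.9 -0.8] w 0.0078 j [0.01 0.37 0.26 1.46 0.   1.86]
[ 0.68349388  0.12322367 -0.03657706]
```

View pics/scenef.png

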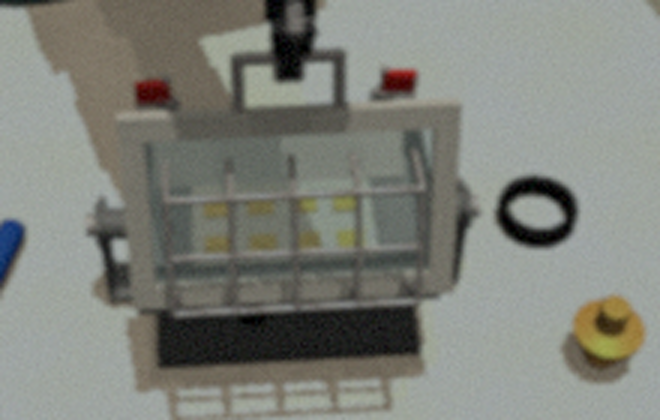

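View pics/topf.png

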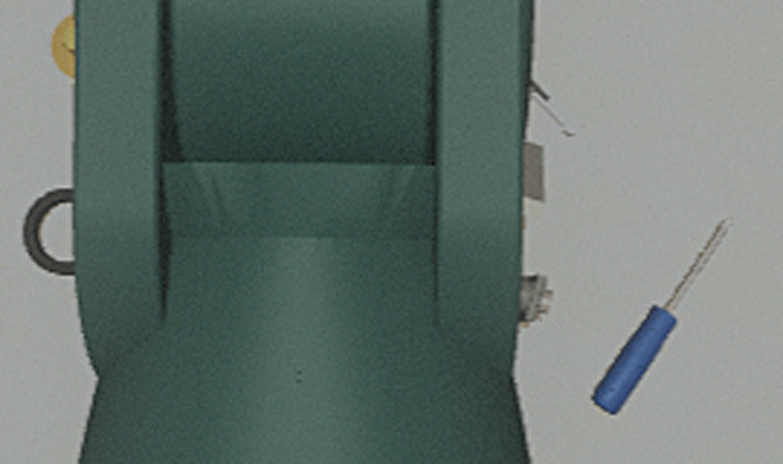

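View pics/wristf.png

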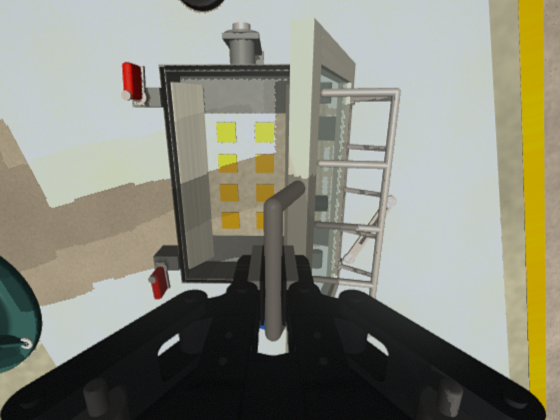

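The scene view shows the frame standing up, with both red wings turned out at (152,92) and (400,80). The forces are near zero. I measure the frame's actual angle from depth.

Run:
```python
from h import *
from scipy.optimize import least_squares as ls
def inframe(L,a,hx=.1642,hz=.107): # a=elevation of frame -x axis
    v=L-np.array([hx,-.0003,hz]); c,s=np.cos(a),np.sin(a)
    return np.stack([v[...,0]*c-v[...,2]*s, v[...,1], v[...,0]*s+v[...,2]*c],-1)
for n in("scene","wrist"):
  z=np.load(f"pics/{n}f.npz");p,d=z["p"],z["d"]
  st={"eef_pos":W([.1104,-.0001,.2859]),"tcp_rot":[-1.571,0,-.277]}
  L=(cloud(n,d,st)-O)@A
  F=inframe(L,1.186)
  strip=(abs(abs(F[...,1])-.112)<.006)&(F[...,0]<-.02)&(F[...,0]>-.155)|(abs(F[...,0]+.155)<.006)&(abs(F[...,1])<.11)
  m=(d>0)&strip&(abs(F[...,2]-.030)<.012)
  Q=L[m]; print(n,len(Q))
  # plane fit robust
  f=lambda q:(Q[:,0]*np.sin(q[0])+Q[:,2]*np.cos(q[0]))*np.cos(q[2])+Q[:,1]*np.sin(q[2])-q[1]
  r=ls(f,[1.186,.27,0],loss="soft_l1",f_scale=.001);print("elev",r.x, "rms",np.std(r.fun))
  print("plane dist from hinge(.1642,.107):",r.x[1]-(.1642*np.sin(r.x[0])+.107*np.cos(r.x[0])),"expect .030")
  # edges
  E=inframe(L,r.x[0]); mm=(d>0)&(abs(E[...,2]-.03)<.006)&(abs(E[...,1])<.13)&(abs(E[...,1])>.06)&(E[...,0]>-.2)&(E[...,0]<.02)
  print("edge x pct",np.percentile(E[mm][:,0],[.5,1,2,98,99,99.5]),"y",np.percentile(E[mm][:,1],[1,99]))
# wings & bystander change
for n in("wrist",):
  r=red(p)&(d>0)
  for sg in(1,-1):
    k=L[r&(sg*L[...,1]>0)]
    if len(k):print("wing",k.mean(0),np.percentile(k,[1,99],0))
```

```text
scene 1295
elev [ 1.17885714  0.22148409 -0.00293752] rms 0.0024647420880150204
plane dist from hinge(.1642,.107): 0.02886336872050671 expect .030
edge x pct [-0.16093338 -0.1604339  -0.15986046 -0.0081089  -0.0062547  -0.0053076 ] y [-0.11917598  0.11898801]
wrist 5030
elev [ 1.15137967  0.22425214 -0.01070106] rms 0.003274590282980625
plane dist from hinge(.1642,.107): 0.03071053283244546 expect .030
edge x pct [-0.16087504 -0.16069916 -0.16050991 -0.01521178 -0.01042143 -0.00745148] y [-0.10319764  0.11868086]
wing [-0.01238997  0.10413495  0.1567628 ] [[-0.01678862  0.09167305  0.15423035]
 [-0.00890166  0.11532362  0.15886667]]
wing [-0.01368695 -0.10435285  0.15684007] [[-0.01721744 -0.11414159  0.15496213]
 [-0.01065422 -0.09347256  0.15882213]]
```

Run:
```python
from h import *
for n,f in(("scene","scene0"),("scene","scenef"),("top","top0"),("wrist","wristf")):
  z=np.load(f"pics/{f}.npz");d=z["d"]
  st={"eef_pos":W([.1104,-.0001,.2859]),"tcp_rot":[-1.571,0,-.277]}
  L=(cloud(n,d,st)-O)@A
  Q=L[(d>0)&(abs(L[...,2])<.006)&(abs(L[...,0]-.1)<.2)&(abs(L[...,1])<.3)]
  print(f,np.linalg.lstsq(np.c_[Q[:,:2],np.ones(len(Q))],Q[:,2],rcond=None)[0],len(Q))
  # arms + bystanders
  for s in(1,-1):
    a=L[(d>0)&(L[...,2]>.085)&(L[...,2]<.115)&(abs(s*L[...,1]-.145)<.018)&(abs(L[...,0]-.08)<.03)]
    if len(a):print(" arm",s,a.mean(0),len(a))
```

```text
scene0 [ 0.0005545  -0.00069223  0.00052192] 20322
 arm 1 [0.08453341 0.143178   0.09910899] 144
 arm -1 [ 0.08385721 -0.14294521  0.09866297] 158
scenef [ 0.00055777 -0.00062151  0.00053003] 20030
 arm 1 [0.08544455 0.14871669 0.09939551] 88
 arm -1 [ 0.0834653  -0.14391007  0.09855861] 145
top0 [-0.00044549 -0.00021259  0.00081816] 28919
 arm 1 [0.07899247 0.14245293 0.10118393] 177
 arm -1 [ 0.07844208 -0.14330738  0.10107928] 189
wristf [ 0.00037402 -0.00015057  0.00094083] 32793
 arm 1 [0.07971242 0.14258821 0.10152767] 994
```

Run:
```python
from h import *
D=[]
for i in range(3):
    p,d=capture("scene");D.append(d)
d=np.median(D,0);L=(cloud("scene",d)-O)@A
def inf(L,a,hx=.1642,hz=.107):
    v=L-np.array([hx,-.0003,hz]);c,s=np.cos(a),np.sin(a)
    return np.stack([v[...,0]*c-v[...,2]*s,v[...,1],v[...,0]*s+v[...,2]*c],-1)
a=1.18;off=.03
for ew in(.004,.006):
  for ys in(1,-1,0):
    a=1.18;off=.029
    for it in range(15):
        F=inf(L,a)
        side=(abs(abs(F[...,1])-.111)<ew)&(F[...,0]<-.015)&(F[...,0]>-.155)
        if ys: side&=F[...,1]*ys>0
        m=(d>0)&(side)&(abs(F[...,2]-off)<.006)
        q=F[m];c=np.polyfit(q[:,0],q[:,2],1)
        a-=np.arctan(c[0])*(1) if True else 0
        F=inf(L,a);off=np.median(F[m][:,2])
    print(ew,ys,len(q),"elev",a,"off",off,"slope",c[0],np.std(q[:,2]))
stat()
```

```text
0.004 1 208 elev 1.184448260289938 off 0.028576303104543455 slope -1.3306425896040893e-16 0.0010100521144034479
0.004 -1 214 elev 1.1868836384826875 off 0.02789779936156348 slope 3.4691597351872425e-17 0.0010335259769932153
0.004 0 422 elev 1.185738054521202 off 0.028227547610283156 slope 5.852705697632747e-17 0.0010546966238969308
0.006 1 314 elev 1.185455298262866 off 0.028555417618245642 slope 3.880990053881984e-17 0.0009791815645445261
0.006 -1 324 elev 1.1861477982001627 off 0.027948598790950883 slope 1.0610993850161105e-16 0.00100475114119998
0.006 0 638 elev 1.1858305936133557 off 0.028248421076278944 slope 7.588765644816185e-17 0.0010282970282151666
t 15.82 local [ 1.103e+02 -1.000e-01  2.858e+02] rpy [-1.571  0.    -0.277] F loc [ 0.3  3.6 -2.7] w 0.008 j [0.01 0.37 0.26 1.46 0.   1.86]
```

The refined plane fit gives an elevation of 1.186 rad, and the balance point is at 1.186. I take out the small residual side load and let it settle.

apply_moves(commands=[{"dx": 0,"dy": 0,"dz": 0.1,"ax": 0,"ay": 0,"az": 0,"claw": 1},{"dx": 0,"dy": 0.1,"dz": 0.2,"ax": 0,"ay": 0,"az": 0,"claw": 1},{"dx": 0,"dy": 0.1,"dz": 0.3,"ax": 0,"ay": 0,"az": 0,"claw": 1},{"dx": 0,"dy": 0.1,"dz": 0.3,"ax": 0,"ay": 0,"az": 0,"claw": 1},{"dx": 0,"dy": 0.1,"dz": 0.3,"ax": 0,"ay": 0,"az": 0,"claw": 1},{"dx": 0,"dy": 0.1,"dz": 0.3,"ax": 0,"ay": 0,"az": 0,"claw": 1},{"dx": 0,"dy": 0.1,"dz": 0.3,"ax": 0,"ay": 0,"az": 0,"claw": 1},{"dx": 0,"dy": 0.1,"dz": 0.3,"ax": 0,"ay": 0,"az": 0,"claw": 1}])

```text
clock: 16.48
eef_pos: [0.5842, 0.0861, 0.2859]
tcp_rot: [-1.571, 0.0, -0.277]
force: [-0.2, -0.6, -2.6]
gripper_width: 0.008
```

Run:
```python
from h import *
s=stat();print(np.abs(s["qd"]).max())
z0=np.load("pics/scene0.npz");p,d=capture("scene");cv2.imwrite("pics/end.png",p[:,:,::-1])
# bystanders difference
for nm,(u,v) in dict(driver=(172,222),stay=(237,277),cup=(383,231),tape=(359,190)).items():
    a=z0["p"][v-35:v+35,u-20:u+20].astype(int);b=p[v-35:v+35,u-20:u+20].astype(int);print(nm,np.abs(a-b).mean())
```

```text
t 16.48 local [110.4  -0.  285.9] rpy [-1.571  0.    -0.277] F loc [-0.1 -0.6 -2.6] w 0.008 j [ 0.01  0.37  0.26  1.46 -0.    1.86]
0.00232919602619532
driver 2.6313095238095237
stay 8.315595238095238
cup 2.638333333333333
tape 2.859047619047619
```

View pics/end.png

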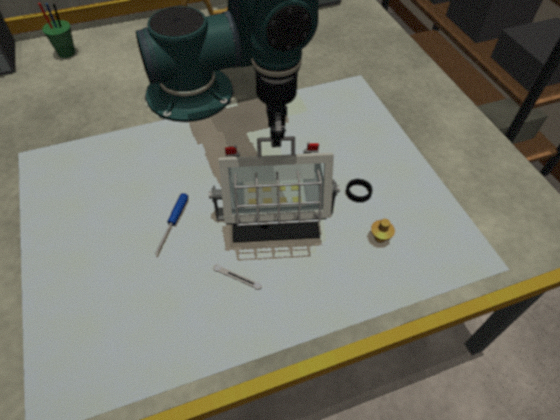

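The frame stands at balance in the grip, and the bystanders are where they were. The stay is still at (237,277); the difference measured there is only the guard's shadow.

```bash
python3 -c "
from rig import sign_off;print(sign_off())"
```

```text
the job is handed in; nothing more can be done
None
```

The frame is at its balance point with the gripper still holding the bow, and I handed the job in at about 16.5 s.

**What I did:** I pushed both red catches outwards with the closed fingers. I then pinched the bow at 25 N and swung the frame up slowly along its hinge arc.

**Last checks:**
- **Balance:** a plane fit to the border in the scene camera gave 1.186 rad of elevation, against 1.186 rad for balance. The arm's own position gave about 1.184 rad. Two rougher fits disagreed: 1.179 rad from the scene camera, and 1.151 rad from the wrist camera, which saw mainly the border's edge. I discounted both.
- **Catches:** in the pictures both wings point straight out, at about 1.5 rad.
- **Grip and stillness:** the bow is held with the fingers 8 mm apart, the arm is at rest, and the force at the wrist is under 3 N, about 2.6 N of it vertical.
- **Surroundings:** the screwdriver, stay, cup and tape show no movement. The picture change at the stay is the guard's shadow.

**Not as smooth as planned:** partway up, my arc was slightly tight and pushed the frame towards the hinge with about 16 N, so I eased it outwards. The stirrup arms look unmoved. I did not re-measure the housing's tilt afterwards, but in the last pictures it looks unchanged.

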